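# Fetch the short pipe collar from behind the tall fittings

## Task

In the stock bay a short pipe collar is boxed in by three tall drain-pipe fittings: first stand all three tall fittings on the rubber mat, then set the collar flat in the blue tray while they wait there, and after that return each tall fitting, upright, to the very spot in the bay where it stood at the start. Tip nothing over, and leave the jar and the bottle where they are.

Things in the scene. Friction and masses are not known exactly. Their poses are not given: they have to be found in the camera images.
- coupling_mid (a point): Tall grey plastic straight coupling, standing upright in the bay, loose, 110 mm tall, round, solid, its top closed by a flat darker dust plug of 50 mm: thick collars of 60 mm diameter at the bottom and top 36 mm of its height, 50 mm diameter between. The point is its centre, 55 mm above its underside; z up. Which tall fitting stands in which place changes.
- reducer_mid (a point): Tall grey plastic reducer, standing upright in the bay, loose, 110 mm tall, round, solid, its top closed by a flat darker dust plug of 31 mm: 60 mm diameter for the lower 50 mm, then a cone, then a narrow neck of 40 mm diameter from 66 mm up to the top. The point is on its axis, 55 mm above its underside; z up.
- access_mid (a point): Tall grey plastic access piece, standing upright in the bay, loose, 110 mm tall, closed at the top: round pipe of 50 mm diameter with a screw cap of 58 mm diameter between 82 and 106 mm height, and a small darker bar (40 x 8 x 4 mm) across the cap. The point is on its axis, 55 mm above its underside; z up.
- collar_mid (a point): The wanted part: short grey plastic pipe collar, a plain open ring 40 mm tall, 56 mm outer and 46 mm inner diameter, standing on its flat end at the back of the bay with the tall fittings about 5 to 20 mm away at its left, right and front, loose. The point is its centre, 20 mm above its underside; z up.
- bay: Stock bay, fixed: white floor 10 mm thick (fittings stand on it); steel rim 30 mm above bench at back and sides; open to the robot. Origin at bench height, under the collar's usual place; x to the back. Rims' inner faces x = 50, y = +/-115 mm; front edge x = -110. Tall fittings stand within 6 mm of (-74, 0), (-20, 66), (-20, -66) mm; collar of (0, 0).
- mat: Side area, fixed: black rubber mat lying flat on the bench, 250 mm along its x, 150 mm along its y, 4 mm thick. Origin at the centre of its underside (bench height). To the left or the right of the bay; it changes places with the tray.
- tray: Shallow blue plastic tray, fixed, open at the top, 180 mm along its x, 160 mm along its y, 35 mm high, walls and floor 4 mm thick. Origin at the centre of its underside (bench height).
- jar_mid (a point): Bystander: closed jar with white cap, 64 mm diameter, 85 mm tall, loose. The point is its centre, half-way up.
- bottle_mid (a point): Bystander: closed bottle with white cap, 60 mm diameter, 150 mm tall, loose. The point is its centre, half-way up.

How it is judged:
By the outcome, as a careful person would: the job done as asked, in the order asked, and still so for the second after the job is handed in, with the robot touching nothing.
It also fails if it takes over 141 s, if anything falls off the work surface, if the arm or the gripper's body presses on something with over 40 N, if the wrist force passes 120 N, or if a joint passes its speed limit or range.

## Robot

A 7-joint arm with a two-finger parallel gripper is mounted at the origin on the work surface. World frame = base frame: x ahead of the robot, y to its left, z up, the work surface at z = 0. Lengths are in mm, angles in rad, forces in N, time in s.
With the tool pointing down it reaches from about 425 to 875 mm from the base axis. Payload 9.9 kg.
Tool frame: the origin (TCP) lies midway between the tips of the shut fingers; the grasp point (between the pads) lies 19 mm behind it; z points along the fingers, y is the direction in which the jaws open and shut (so a half turn about z gives the same grasp; the last joint's range is limited). The gripper opens to 85 mm and grips with 20 to 120 N. Pads are 22 mm wide; open, the fingers measure 114 mm over their backs; the gripper's body (76 mm by 85 mm) begins 54 mm behind the grasp point. The pads swing forward as they close: fully open they stand 13 mm farther back than shut.
Start: joints at [-1.409, 0.576, 0.025, 1.437, -0.015, 1.129, -0.057], TCP at [164.242, 654.716, 231.289] pointing down, gripper open.
Joint ranges: [-2.76, 2.76], [-0.34, 2.15], [-1.52, 1.57], [0.19, 2.46], [-1.09, 4.23], [0.17, 1.99], [-2.82, 2.82]. Speed limits (rad/s): [2.22, 2.22, 3.01, 3.01, 3.14, 3.14, 3.14].

## Interface

Orientations are given as a unit quaternion [w, x, y, z].
In Python, from rig import status, snapshot, calibration, hand_in gives the robot as it stands.
- The arm moves only by the tool send_rows, never from a script. Its argument "moves" is a list of rows, each a list of 3 entries, a list of its own where there are three numbers: the opening, from 0 (shut) to 1 (fully open), then the shift along the world's x, y, z in m, then the turn, a rotation vector about the world's x, y, z in rad. In form: [[claw, [x, y, z], [wx, wy, wz]], ...]. A call has 1 to 5 rows; each row is the pose to reach, as a shift and turn from the pose measured when the call began; what a row does not reach only later rows make up. A row lasts 1/8 s, in which the tool goes at most 62.5 mm and 10.7 degrees, less where a joint would pass 70% of its speed; a pose out of reach is approached as far as the arm can. A call with a gripper value outside its range is refused whole. The fingers move at their own pace and stop on an object; "force" is the grip in N (left out, the last holds). Time passes only in rows, so rows that repeat a pose let the fingers close. It gives the time, the measured TCP pose, the force and the opening at its end, in the units of the state.
- status.get_obs(): the state, without advancing time (a new reading comes with each control period).
- snapshot(name): name is "side" or "top" or "wrist"; returns the picture (400x640x3 uint8, blue, green, red); there is no depth.
- calibration(name): a dict with "vertical_fov" (degrees; the focal length in pixels is half the picture's height over the tangent of half this angle, whatever the lens; pixels are square), "cx", "cy" (the principal point, pixels), "R" (3x3) and "t" (3): a world point X has camera coordinates R X + t; the wrist camera has in their place "hand_eye" (4x4, takes a point from camera to tool coordinates, whose origin is the TCP and whose axes are the flange's). Camera axes: x right, y down, z forward; pixel columns grow to the right and rows downward; lengths in mm; the calibration is good to about 2 mm. A picture is of the moment at which its call begins: read the wrist's pose just before it. calibration takes no time and is no camera call.
- hand_in(): hands the job in, once; it reports no verdict.
The state is a dict: "time": time; "joint_pos": joint angles; "joint_velocities": joint speeds; "joint_torque": joint torques, N m; "eef_pos": TCP position; "ee_rot": TCP orientation; "ft_force": force on the tool from outside, world axes, zero at the start; "torque": the same for the moment, N m; "finger_gap": finger opening in mm.
Only numpy, scipy, OpenCV 4.12 (cv2) and the standard library are available. Lean on these libraries where they do the work, as an engineer would, in place of code of your own. Each camera call takes 0.05 s, during which the arm holds its last target.

## Working session

There is one attempt and no reset: what is moved stays moved. The work goes in short steps, Python scripts to look and compute and a tool call to move; the robot and the scene stay as the last step left them, time stands still between calls to the robot, and variables do not carry over. Pictures are saved under pics/ and viewed, and the job is handed in when it is done.

Besides the shell and the picture viewer there is one more tool, called after "Call:" as a command line: name --argument value ..., lists and objects as JSON in quotes. send_rows: Moves the arm, as the interface text tells. Its arguments: {"type":"object","properties":{"moves":{"type":"array","items":{"type":"array"}},"force":{"type":"number"}},"required":["moves"]}

```bash
ls; mkdir -p pics; python3 - <<'E'
from rig import status, snapshot, calibration
import cv2
print(status.get_obs())
for n in ("side","top","wrist"):
    im=snapshot(n); cv2.imwrite(f"pics/{n}0.png",im); print(n,calibration(n))
E
```

```text
pics
{'time': 0.0, 'joint_pos': array([-1.40880228,  0.5765114 ,  0.02482064,  1.43791317, -0.01504516,
        1.12901488, -0.05653132]), 'joint_velocities': array([ 0.00124716,  0.00207365, -0.00157101, -0.00066594, -0.00036423,
        0.00079248, -0.00147053]), 'joint_torque': array([-6.21454765e-04, -7.65748072e+01,  2.24983044e+00, -2.85968632e+01,
        1.51217286e-02,  1.26055389e-02,  2.48724825e-05]), 'eef_pos': array([164.10037453, 654.27233815, 230.45422207]), 'ee_rot': array([-8.55972832e-05,  1.22586338e-01,  9.92457504e-01, -8.27423007e-04]), 'ft_force': array([ 0.11940606, -0.19113253,  0.487193  ]), 'torque': array([ 0.01289141, -0.01271249,  0.00320683]), 'finger_gap': 85.10095266660544}
side {'vertical_fov': 52.9023506324362, 'cx': 321.692171622411, 'cy': 201.8473501870362, 'R': array([[ 0.83677652, -0.54746621, -0.00926275],
       [-0.39928379, -0.59853619, -0.69449758],
       [ 0.37466987,  0.58483773, -0.71943542]]), 't': array([-457.43278261,  285.68282369,  684.34595697])}
top {'vertical_fov': 55.860180701998374, 'cx': 317.63477312241923, 'cy': 196.98850823062477, 'R': array([[ 0.18209864, -0.98327022,  0.00444607],
       [-0.96141199, -0.17899524, -0.20892032],
       [ 0.20622095,  0.0337696 , -0.97792256]]), 't': array([-84.76393422, 580.52098742, 921.46331323])}
wrist {'vertical_fov': 68.00612372127779, 'cx': 321.4677663819935, 'cy': 195.06444420691184, 'hand_eye': array([[-5.68630126e-04, -9.65026222e-01, -2.62152758e-01,
         6.69732618e+01],
       [ 9.99999448e-01, -3.17143700e-04, -1.00162145e-03,
        -3.01595749e-02],
       [ 8.83450870e-04, -2.62153183e-01,  9.65025869e-01,
        -1.42064195e+02],
       [ 0.00000000e+00,  0.00000000e+00,  0.00000000e+00,
         1.00000000e+00]])}
```

View pics/side0.png

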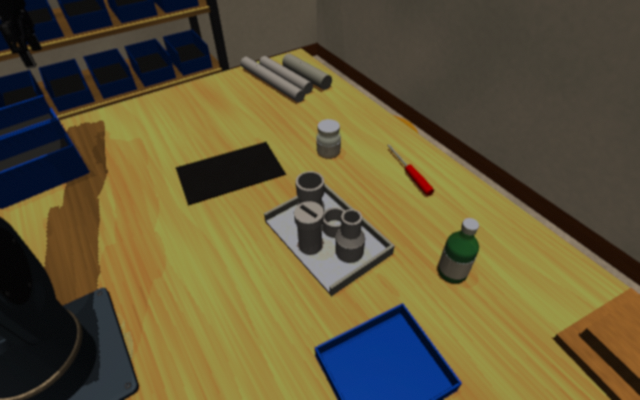

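View pics/top0.png

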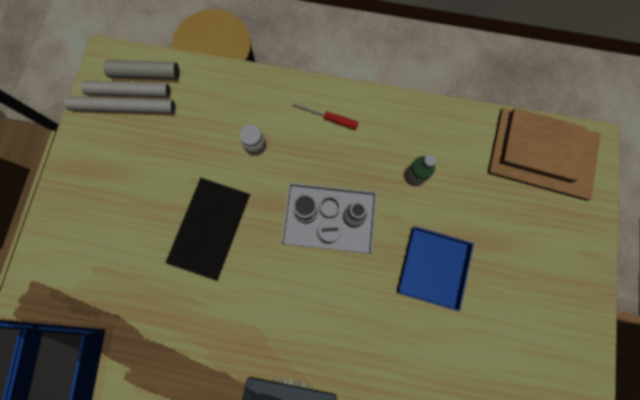

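View pics/wrist0.png

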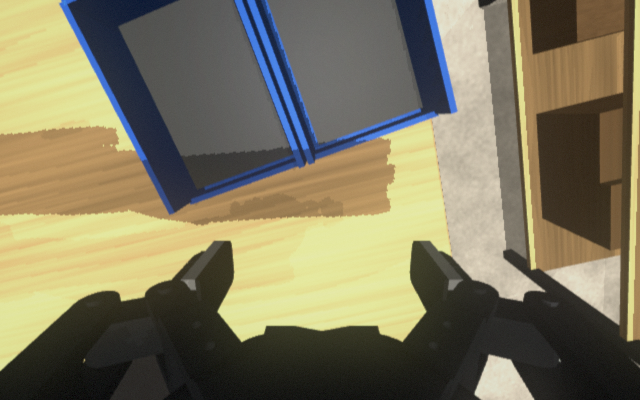

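The top view shows the mat at left (+y) and the tray at right. In the bay, the coupling is on the left, the reducer on the right, the access piece in front and the collar in the middle at the back. I'll write helpers and zoom in.

```bash
cat > h.py <<'E'
import numpy as np, cv2
from scipy.spatial.transform import Rotation as Rn
from rig import status, snapshot, calibration
def cam(n,obs=None):
    c=calibration(n); f=200/np.tan(np.radians(c['vertical_fov']/2))
    K=np.array([[f,0,c['cx']],[0,f,c['cy']],[0,0,1]])
    if n=='wrist':
        q=obs['ee_rot']; R=Rn.from_quat([q[1],q[2],q[3],q[0]]).as_matrix()
        T=np.eye(4);T[:3,:3]=R;T[:3,3]=obs['eef_pos']
        M=np.linalg.inv(T@np.array(c['hand_eye'])); return K,M[:3,:3],M[:3,3]
    return K,np.array(c['R']),np.array(c['t'])
def proj(C,X):
    K,R,t=C; p=(np.atleast_2d(X)@R.T+t)@K.T; return p[:,:2]/p[:,2:]
def back(C,uv,z):
    K,R,t=C; uv=np.atleast_2d(uv); d=np.c_[uv,np.ones(len(uv))]@np.linalg.inv(K).T@R; o=-R.T@t
    return o+d*((z-o[2])/d[:,2])[:,None]
def o():
    s=status.get_obs(); q=s['ee_rot']; R=Rn.from_quat([q[1],q[2],q[3],q[0]]).as_matrix()
    print('t',round(s['time'],2),'p',s['eef_pos'].round(1),'yaxis',R[:,1].round(3),'z',R[:,2].round(3),'q',s['joint_pos'].round(2),'gap',round(s['finger_gap'],1),'F',s['ft_force'].round(1)); return s
E
python3 - <<'E'
from h import *
im=cv2.imread('pics/top0.png')
cv2.imwrite('pics/topz.png',cv2.resize(im[170:265,265:395],None,fx=6,fy=6,interpolation=cv2.INTER_CUBIC))
cv2.imwrite('pics/topz2.png',cv2.resize(im[170:320,150:480],None,fx=2.4,fy=2.4,interpolation=cv2.INTER_CUBIC))
E
```

```text
(no output)
```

View pics/topz.png

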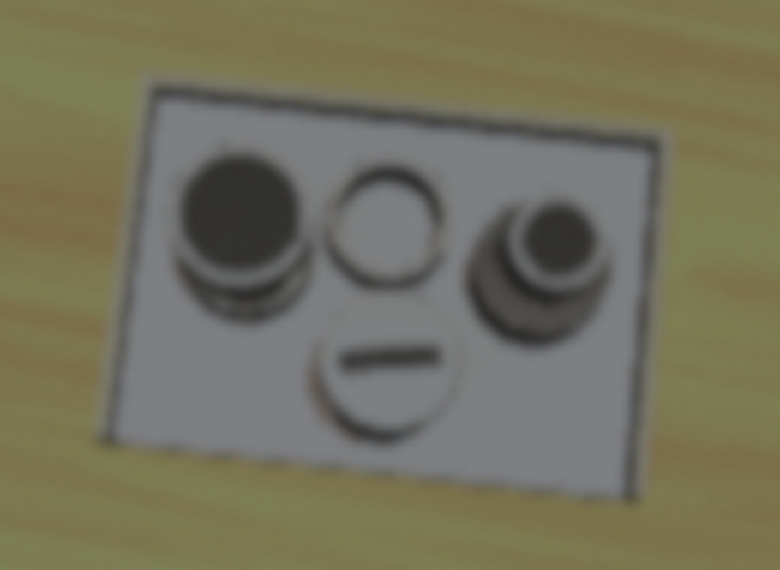

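View pics/topz2.png

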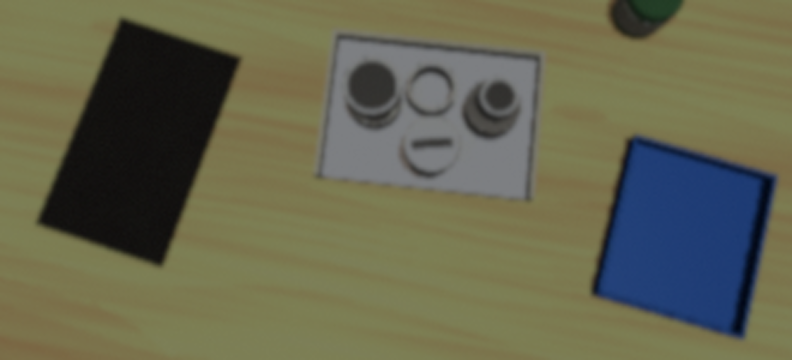

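```bash
python3 - <<'E'
from h import *
C=cam('top')
a=lambda p:np.array([265,170])+(np.array(p)+.5)/6-.5
b=lambda p:np.array([150,170])+(np.array(p)+.5)/2.4-.5
for n,p,z in [('coup',(240,212),120),('red',(560,238),120),('acc',(390,357),120),('collar',(387,228),50)]: print(n,back(C,a(p),z)[0].round(1))
print('bay',back(C,[a((150,85)),a((660,138))],30).round(0)[:,:2].tolist(),back(C,[a((108,442)),a((632,500))],10).round(0)[:,:2].tolist())
m=back(C,[b(p) for p in[(121,18),(240,58),(162,266),(38,224)]],4);print('mat',m.round(0).tolist(),m.mean(0))
m=back(C,[b(p) for p in[(632,136),(777,176),(745,337),(593,295)]],35);print('tray',m.round(0).tolist(),m.mean(0))
print('jar',back(C,[251,131],85),'bottle',back(C,[430,161],150))
E
```

```text
coup [548.7  48.3 120. ]
red [561.9 -81.2 120. ]
acc [501.6 -22.  120. ]
collar [566.2 -11.6  50. ]
bay [[615.0, 105.0], [633.0, -125.0]] [[456.0, 94.0], [473.0, -140.0]]
mat [[594.0, 357.0, 4.0], [573.0, 211.0, 4.0], [329.0, 244.0, 4.0], [348.0, 389.0, 4.0]] [460.78018246 300.20716696   4.        ]
tray [[560.0, -238.0, 35.0], [545.0, -399.0, 35.0], [371.0, -383.0, 35.0], [384.0, -220.0, 35.0]] [ 465.09486329 -309.9124207    35.        ]
jar [[724.16203755 227.09061714  85.        ]] bottle [[ 704.82207988 -231.35183519  150.        ]]
```

Call:
send_rows --moves '[[1,[0.022,-0.045,0.004],[0,0,0.02]],[1,[0.044,-0.09,0.008],[0,0,0.04]],[1,[0.066,-0.135,0.012],[0,0,0.06]],[1,[0.088,-0.18,0.016],[0,0,0.08]],[1,[0.11,-0.225,0.02],[0,0,0.108]]]' --force 50

```text
time: 0.78
eef_pos: [274.7, 427.7, 250.7]
ee_rot: [0.0, 0.068, 0.998, -0.001]
ft_force: [0.9, 0.4, 0.5]
finger_gap: 85.3
```

Call:
send_rows --moves '[[1,[0.022,-0.045,0.004],[0,0,0.02]],[1,[0.044,-0.09,0.008],[0,0,0.04]],[1,[0.066,-0.135,0.012],[0,0,0.06]],[1,[0.088,-0.18,0.016],[0,0,0.08]],[1,[0.11,-0.225,0.02],[0,0,0.11]]]'

```text
time: 1.4
eef_pos: [385.2, 201.2, 270.9]
ee_rot: [0.0, 0.013, 1.0, -0.001]
ft_force: [1.1, -0.1, 0.0]
finger_gap: 85.3
```

Call:
send_rows --moves '[[1,[0.022,-0.045,0.004],[0,0,0.02]],[1,[0.044,-0.09,0.006],[0,0,0.04]],[1,[0.066,-0.135,0.008],[0,0,0.06]],[1,[0.088,-0.18,0.01],[0,0,0.08]],[1,[0.105,-0.218,0.01],[0,0,0.105]]]'

```text
time: 2.02
eef_pos: [490.8, -18.7, 281.0]
ee_rot: [0.0, -0.039, 0.999, -0.001]
ft_force: [0.9, 0.2, -0.0]
finger_gap: 85.2
```

```bash
python3 - <<'E'
from h import *
o(); s=status.get_obs(); im=snapshot('wrist'); cv2.imwrite('pics/w1.png',im)
np.save('w1.npy',np.r_[s['eef_pos'],s['ee_rot']])
E
```

```text
t 2.02 p [490.8 -18.7 281. ] yaxis [-0.079  0.997 -0.001] z [ 0.001 -0.001 -1.   ] q [-0.26  0.26  0.27  1.84 -0.08  1.05  1.68] gap 85.2 F [ 0.9  0.2 -0. ]
```

View pics/w1.png

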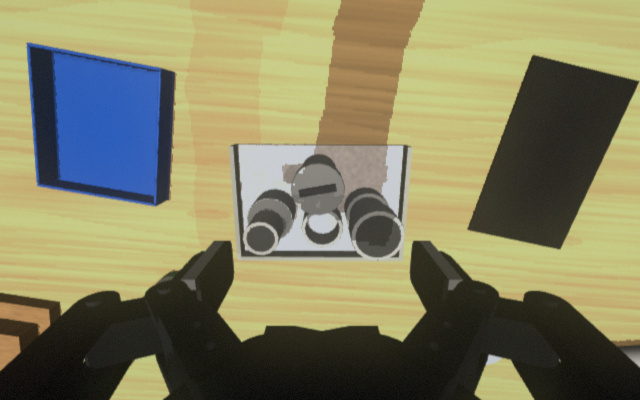

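```bash
python3 - <<'E'
import cv2
im=cv2.imread('pics/w1.png')
cv2.imwrite('pics/w1z.png',cv2.resize(im[140:265,225:415],None,fx=4,fy=4,interpolation=cv2.INTER_CUBIC))
E
```

```text
(no output)
```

View pics/w1z.png

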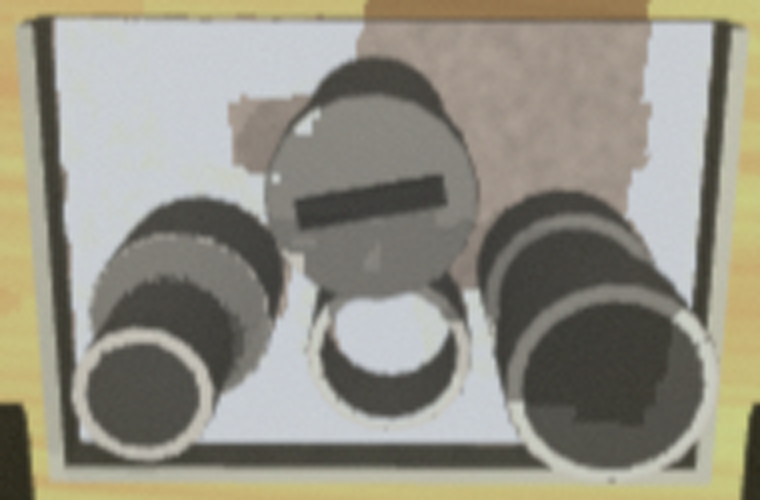

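```bash
cat >> h.py <<'E'
def camw(f):
    v=np.load(f); return cam('wrist',dict(eef_pos=v[:3],ee_rot=v[3:]))
E
python3 - <<'E'
from h import *
C=camw('w1.npy')
a=lambda p:np.array([225,140])+(np.array(p)+.5)/4-.5
P={}
for n,p,z in [('coup',(613,382),120),('red',(145,394),120),('acc',(371,202),120),('accCap',(372,195),116),('collar',(388,349),50)]: P[n]=back(C,a(p),z)[0];print(n,P[n].round(1))
print('bay',back(C,[a((20,22)),a((745,26)),a((50,482)),a((715,484))],30).round(0)[:,:2].tolist())
# fit check: bay frame
m=back(C,[[533,55],[637,81],[561,249],[468,230]],4);print('mat',m.round(0).tolist(),m.mean(0))
m=back(C,[[27,43],[175,71],[168,206],[38,186]],35);print('tray',m.round(0).tolist(),m.mean(0))
# overlay predicted
E
```

```text
coup [546.7  47.5 120. ]
red [560.5 -80.6 120. ]
acc [501.1 -22.6 120. ]
accCap [500.2 -22.4 116. ]
collar [569.2 -12.8  50. ]
bay [[472.0, -142.0], [455.0, 96.0], [639.0, -131.0], [620.0, 111.0]]
mat [[328.0, 243.0, 4.0], [349.0, 388.0, 4.0], [594.0, 358.0, 4.0], [575.0, 209.0, 4.0]] [461.56708312 299.84349467   4.        ]
tray [[370.0, -381.0, 35.0], [387.0, -206.0, 35.0], [561.0, -225.0, 35.0], [547.0, -398.0, 35.0]] [ 466.1202168  -302.51454103   35.        ]
```

Call:
send_rows --moves '[[1,[0.01,-0.004,-0.02],[0,0,0]],[1,[0.01,-0.004,-0.07],[0,0,0]],[1,[0.01,-0.004,-0.12],[0,0,0]],[1,[0.01,-0.004,-0.17],[0,0,0]],[1,[0.01,-0.004,-0.201],[0,0,0]]]'

```text
time: 2.7
eef_pos: [501.1, -27.8, 77.9]
ee_rot: [-0.0, -0.038, 0.999, -0.002]
ft_force: [0.0, 0.1, 1.2]
finger_gap: 85.3
```

```bash
python3 - <<'E'
from h import *
o(); s=status.get_obs(); im=snapshot('wrist'); cv2.imwrite('pics/w2.png',im)
np.save('w2.npy',np.r_[s['eef_pos'],s['ee_rot']])
E
```

```text
t 2.7 p [501.1 -27.8  77.9] yaxis [-0.075  0.997 -0.005] z [-0.    -0.005 -1.   ] q [-0.17  0.54  0.19  2.07 -0.18  0.55  1.79] gap 85.3 F [0.  0.1 1.2]
```

View pics/w2.png

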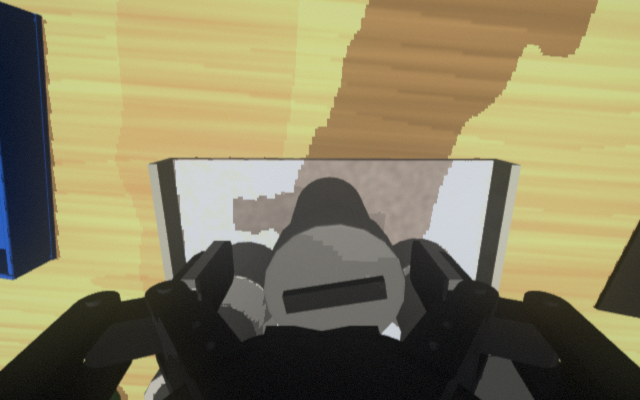

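Call:
send_rows --moves '[[1,[0.0,0.005,0.002],[0,0,0]],[1,[0.0,0.005,0.002],[0,0,0]]]'

```text
time: 3.0
eef_pos: [500.3, -22.0, 78.3]
ee_rot: [-0.001, -0.038, 0.999, -0.002]
ft_force: [1.2, -0.2, 0.2]
finger_gap: 85.6
```

```bash
python3 - <<'E'
from h import *
s=o(); C=cam('wrist',s)
print(proj(C,[[501.1,-22.6,120]]), back(C,[[335,293]],120))
im=snapshot('wrist'); cv2.imwrite('pics/w3.png',im[150:350,100:540])
E
```

```text
t 3.0 p [500.3 -22.   78.3] yaxis [-0.076  0.997 -0.004] z [-0.003 -0.004 -1.   ] q [-0.18  0.54  0.19  2.07 -0.18  0.55  1.78] gap 85.6 F [ 1.2 -0.2  0.2]
[[319.32031751 295.93236475]] [[499.34069242 -16.67466057 120.        ]]
```

View pics/w3.png

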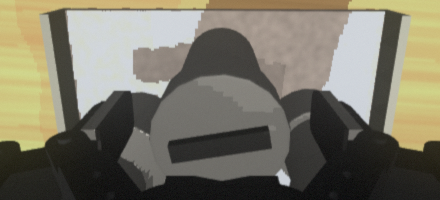

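Call:
send_rows --moves '[[0,[0,0,0],[0,0,0]],[0,[0,0,0],[0,0,0]],[0,[0,0,0],[0,0,0]],[0,[0,0,0],[0,0,0]],[0,[0,0,0],[0,0,0]]]' --force 60

```text
time: 3.68
eef_pos: [501.4, -22.3, 79.8]
ee_rot: [0.0, -0.038, 0.999, -0.002]
ft_force: [-1.5, 0.3, 10.4]
finger_gap: 56.9
```

```bash
python3 - <<'E'
from h import *
s=o()
E
```

```text
t 3.67 p [501.4 -22.3  79.8] yaxis [-0.076  0.997 -0.004] z [ 0.    -0.004 -1.   ] q [-0.18  0.54  0.19  2.07 -0.18  0.55  1.78] gap 56.9 F [-1.5  0.3 10.4]
```

Call:
send_rows --moves '[[0,[0,0,0.03],[0,0,0]],[0,[0,0,0.085],[0,0,0]],[0,[-0.002,0.007,0.14],[0,0,0]],[0,[-0.01,0.03,0.155],[0,0,0]],[0,[-0.026,0.072,0.155],[0,0,0]]]'

```text
time: 4.3
eef_pos: [476.3, 49.2, 236.8]
ee_rot: [0.002, -0.036, 0.999, -0.002]
ft_force: [0.7, 0.9, -2.0]
finger_gap: 56.6
```

```bash
python3 - <<'E'
from h import *
s=o()
im=snapshot('wrist'); cv2.imwrite('pics/w4.png',im)
E
```

```text
t 4.3 p [476.3  49.2 236.8] yaxis [-0.073  0.997 -0.004] z [ 0.005 -0.004 -1.   ] q [-0.4   0.29  0.26  1.94 -0.08  0.92  1.54] gap 56.6 F [ 0.7  0.9 -2. ]
```

View pics/w4.png

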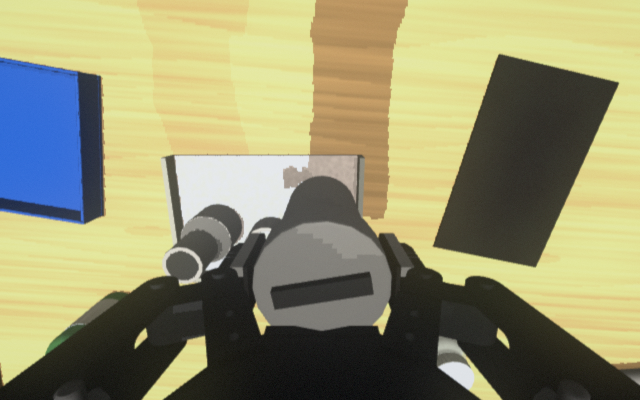

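Call:
send_rows --moves '[[0,[-0.018,0.05,0],[0.001,0.001,0]],[0,[-0.038,0.106,0],[0.002,0.002,0]],[0,[-0.058,0.162,0],[0.004,0.004,0]],[0,[-0.078,0.218,0],[0.004,0.005,0]],[0,[-0.094,0.261,-0.02],[0.004,0.005,0]]]'

```text
time: 4.97
eef_pos: [378.7, 320.0, 216.7]
ee_rot: [-0.001, -0.041, 0.999, 0.003]
ft_force: [0.7, -0.4, -1.4]
finger_gap: 56.7
```

Call:
send_rows --moves '[[0,[0,0,-0.03],[0,0,0]],[0,[0,0,-0.07],[0,0,0]],[0,[0,0,-0.11],[0,0,0]]]'

```text
time: 5.35
eef_pos: [378.8, 320.1, 106.0]
ee_rot: [-0.001, -0.041, 0.999, 0.004]
ft_force: [0.1, -0.5, -1.6]
finger_gap: 56.3
```

```bash
python3 - <<'E'
from h import *
s=o()
E
```

```text
t 5.35 p [378.8 320.1 106. ] yaxis [-0.082  0.997  0.007] z [-0.002  0.007 -1.   ] q [-0.87  0.48  0.11  2.06 -0.1   0.6   0.96] gap 56.3 F [ 0.1 -0.5 -1.6]
```

Call:
send_rows --moves '[[0,[0,0,-0.015],[-0.006,-0.002,0]],[0,[0,0,-0.025],[-0.007,-0.002,0]],[0,[0,0,-0.029],[-0.007,-0.002,0]],[0,[0,0,-0.031],[-0.007,-0.002,0]],[0,[0,0,-0.032],[-0.007,-0.002,0]]]'

```text
time: 5.98
eef_pos: [379.1, 320.3, 74.4]
ee_rot: [0.001, -0.041, 0.999, 0.0]
ft_force: [0.3, -0.1, -1.3]
finger_gap: 56.5
```

```bash
python3 - <<'E'
from h import *
s=o()
E
```

```text
t 5.97 p [379.1 320.3  74.4] yaxis [-0.082  0.997  0.001] z [ 0.001  0.001 -1.   ] q [-0.87  0.53  0.1   2.09 -0.1   0.52  0.96] gap 56.5 F [ 0.3 -0.1 -1.3]
```

Call:
send_rows --moves '[[0,[0,0,-0.001],[0,0,0]],[0,[0,0,-0.0015],[0,0,0]]]'

```text
time: 6.22
eef_pos: [379.5, 320.5, 73.7]
ee_rot: [0.001, -0.041, 0.999, 0.001]
ft_force: [-2.0, -2.0, 13.5]
finger_gap: 57.0
```

Call:
send_rows --moves '[[1,[0,0,0],[0,0,0]],[1,[0,0,0],[0,0,0]],[1,[0,0,0.001],[0,0,0]],[1,[0,0,0.002],[0,0,0]]]'

```text
time: 6.72
eef_pos: [379.5, 320.5, 75.8]
ee_rot: [0.001, -0.041, 0.999, 0.001]
ft_force: [0.2, -0.2, -0.2]
finger_gap: 85.4
```

```bash
python3 - <<'E'
from h import *
s=o()
im=snapshot('wrist'); cv2.imwrite('pics/w5.png',im)
E
```

```text
t 6.72 p [379.5 320.5  75.8] yaxis [-0.082  0.997  0.001] z [ 0.002  0.002 -1.   ] q [-0.87  0.53  0.1   2.09 -0.1   0.53  0.96] gap 85.4 F [ 0.2 -0.2 -0.2]
```

View pics/w5.png

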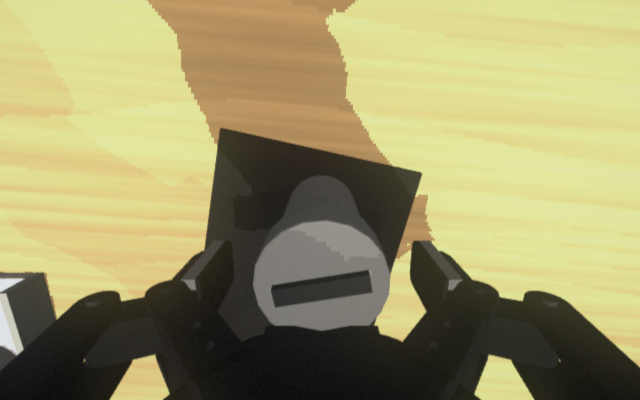

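Call:
send_rows --moves '[[1,[0,0,0.04],[0,0,0]],[1,[0,0,0.1],[0,0,0]],[1,[0.012,-0.02,0.14],[0,0,0]],[1,[0.036,-0.06,0.145],[0,0,0]],[1,[0.066,-0.108,0.145],[0,0,0]]]'

```text
time: 7.4
eef_pos: [446.1, 212.5, 221.9]
ee_rot: [0.002, -0.042, 0.999, 0.002]
ft_force: [1.2, -0.3, -0.8]
finger_gap: 85.7
```

Call:
send_rows --moves '[[1,[0.03,-0.048,0],[0,0,0]],[1,[0.06,-0.097,0],[0,0,0]],[1,[0.085,-0.14,0],[0,0,0]],[1,[0.098,-0.16,0],[0,0,0]],[1,[0.098,-0.16,0],[0,0,0]]]'

```text
time: 8.02
eef_pos: [544.7, 50.3, 221.8]
ee_rot: [0.002, -0.04, 0.999, 0.001]
ft_force: [-0.0, 0.6, 1.1]
finger_gap: 85.6
```

```bash
python3 - <<'E'
from h import *
s=o();np.save('w6.npy',np.r_[s['eef_pos'],s['ee_rot']])
im=snapshot('wrist'); cv2.imwrite('pics/w6.png',im)
print(proj(cam('wrist',s),[[547.2,48,120]]))
E
```

```text
t 8.03 p [544.7  50.3 221.8] yaxis [-0.081  0.997  0.002] z [ 0.004  0.003 -1.   ] q [-0.33  0.4   0.22  1.8  -0.11  0.95  1.59] gap 85.6 F [-0.   0.6  1.1]
[[318.30919395 198.1028517 ]]
```

View pics/w6.png

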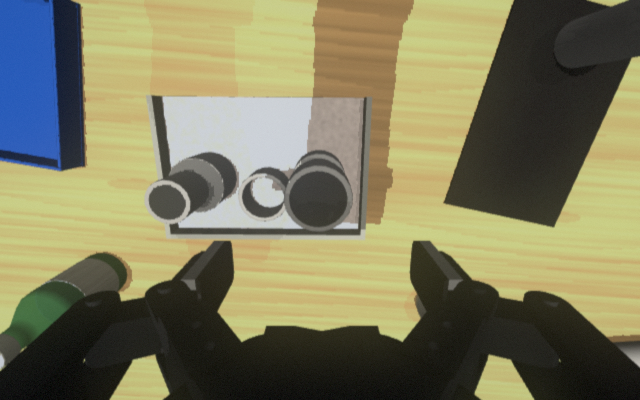

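Call:
send_rows --moves '[[1,[0.0025,-0.0025,-0.04],[-0.003,0.003,0]],[1,[0.0025,-0.0025,-0.09],[-0.003,0.003,0]],[1,[0.0025,-0.0025,-0.13],[-0.003,0.003,0]],[1,[0.0025,-0.0025,-0.142],[-0.003,0.003,0]],[1,[0.0025,-0.0025,-0.142],[-0.003,0.003,0]]]'

```text
time: 8.7
eef_pos: [546.2, 50.4, 79.8]
ee_rot: [-0.0, -0.042, 0.999, 0.0]
ft_force: [-0.0, -0.4, 0.3]
finger_gap: 85.4
```

```bash
python3 - <<'E'
from h import *
s=o()
im=snapshot('wrist'); cv2.imwrite('pics/w7.png',im[150:350,100:540])
print(proj(cam('wrist',s),[[547.2,48,120]]))
E
```

```text
t 8.7 p [546.2  50.4  79.8] yaxis [-0.084  0.996  0.001] z [-0.     0.001 -1.   ] q [-0.29  0.58  0.17  1.95 -0.17  0.62  1.64] gap 85.4 F [-0.  -0.4  0.3]
[[315.08958941 293.86468392]]
```

View pics/w7.png

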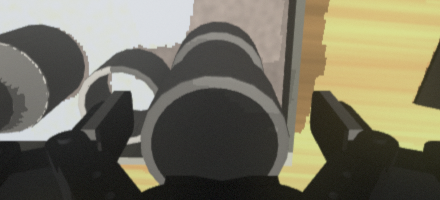

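Call:
send_rows --moves '[[1,[0.001,-0.0025,0],[0,0,0]],[1,[0.001,-0.0025,0],[0,0,0]]]'

```text
time: 9.0
eef_pos: [548.8, 47.6, 82.0]
ee_rot: [0.002, -0.042, 0.999, 0.0]
ft_force: [-0.2, -2.0, -0.0]
finger_gap: 85.3
```

Call:
send_rows --moves '[[0,[0,0,0],[0,0,0]],[0,[0,0,0],[0,0,0]],[0,[0,0,0],[0,0,0]],[0,[0,0,0],[0,0,0]],[0,[0,0,0],[0,0,0]]]' --force 60

```text
time: 9.62
eef_pos: [549.2, 47.6, 82.8]
ee_rot: [0.002, -0.042, 0.999, 0.001]
ft_force: [-2.2, -0.2, 9.0]
finger_gap: 58.9
```

Call:
send_rows --moves '[[0,[0,0,0.03],[0,0,0]],[0,[0,0,0.085],[0,0,0]],[0,[-0.003,0.008,0.14],[0,0,0]],[0,[-0.012,0.034,0.15],[0,0,0]],[0,[-0.028,0.08,0.15],[0,0,0]]]'

```text
time: 10.25
eef_pos: [522.0, 126.9, 234.4]
ee_rot: [0.004, -0.04, 0.999, 0.001]
ft_force: [0.6, 1.3, -1.9]
finger_gap: 58.6
```

Call:
send_rows --moves '[[0,[-0.018,0.05,0],[0,0,0]],[0,[-0.036,0.105,0],[0,0,0]],[0,[-0.052,0.15,0],[0,0,0]],[0,[-0.06,0.172,0],[0,0,0]],[0,[-0.06,0.172,-0.01],[0,0,0]]]'

```text
time: 10.88
eef_pos: [461.2, 301.2, 224.4]
ee_rot: [0.004, -0.042, 0.999, 0.001]
ft_force: [-0.0, -1.0, -0.7]
finger_gap: 58.8
```

```bash
python3 - <<'E'
from h import *
s=o()
im=snapshot('wrist'); cv2.imwrite('pics/w8.png',im)
E
```

```text
t 10.88 p [461.2 301.2 224.4] yaxis [-0.083  0.997  0.002] z [ 0.008  0.003 -1.   ] q [-0.79  0.4   0.18  1.79 -0.08  0.95  1.08] gap 58.8 F [-0.  -1.  -0.7]
```

View pics/w8.png

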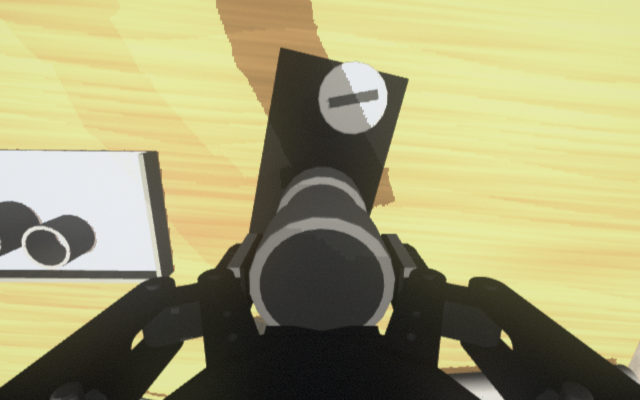

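Call:
send_rows --moves '[[0,[0,0,-0.04],[-0.001,0.002,0]],[0,[0,0,-0.09],[-0.002,0.005,0]],[0,[0,0,-0.13],[-0.002,0.005,0]],[0,[0,0,-0.142],[-0.002,0.005,0]],[0,[0,0,-0.145],[-0.002,0.005,0]]]'

```text
time: 11.55
eef_pos: [461.7, 297.9, 77.8]
ee_rot: [0.001, -0.04, 0.999, -0.001]
ft_force: [0.5, -0.6, -0.0]
finger_gap: 58.7
```

Call:
send_rows --moves '[[0,[0,0,-0.001],[0,0,0]],[0,[0,0,-0.002],[0,0,0]]]'

```text
time: 11.8
eef_pos: [462.5, 298.2, 77.1]
ee_rot: [0.002, -0.04, 0.999, -0.001]
ft_force: [-0.2, 0.1, -1.3]
finger_gap: 58.8
```

Call:
send_rows --moves '[[0,[0,0,-0.002],[0,0,0]],[0,[0,0,-0.002],[0,0,0]]]'

```text
time: 12.05
eef_pos: [462.6, 298.2, 76.8]
ee_rot: [0.002, -0.04, 0.999, -0.0]
ft_force: [-4.3, -2.5, 13.9]
finger_gap: 58.8
```

Contact. Release and rise.

Call:
send_rows --moves '[[1,[0,0,0],[0,0,0]],[1,[0,0,0],[0,0,0]],[1,[0,0,0.001],[0,0,0]],[1,[0,0,0.002],[0,0,0]]]'

```text
time: 12.55
eef_pos: [462.6, 298.2, 78.8]
ee_rot: [0.002, -0.04, 0.999, -0.0]
ft_force: [0.1, -0.3, 0.7]
finger_gap: 85.0
```

Call:
send_rows --moves '[[1,[0,0,0.04],[0,0,0]],[1,[0,0,0.1],[0,0,0]],[1,[0.005,-0.02,0.14],[0,0,0]],[1,[0.016,-0.062,0.145],[0,0,0]],[1,[0.03,-0.116,0.145],[0,0,0]]]'

```text
time: 13.18
eef_pos: [493.0, 182.3, 224.8]
ee_rot: [0.003, -0.041, 0.999, 0.001]
ft_force: [1.2, 0.1, 0.0]
finger_gap: 85.3
```

Call:
send_rows --moves '[[1,[0.014,-0.056,0],[0,0,0]],[1,[0.028,-0.112,0],[0,0,0]],[1,[0.043,-0.168,0],[0,0,0]],[1,[0.057,-0.222,0],[0,0,0]],[1,[0.067,-0.26,0],[0,0,0]]]'

```text
time: 13.8
eef_pos: [560.2, -80.7, 224.8]
ee_rot: [0.003, -0.04, 0.999, 0.0]
ft_force: [1.2, 1.2, -0.6]
finger_gap: 85.5
```

Call:
send_rows --moves '[[1,[0.001,0.0,0],[0,0,0]]]'

```text
time: 13.92
eef_pos: [561.2, -84.6, 224.7]
ee_rot: [0.003, -0.037, 0.999, -0.001]
ft_force: [0.1, -0.9, 0.1]
finger_gap: 85.1
```

```bash
python3 - <<'E'
from h import *
s=o();np.save('w9.npy',np.r_[s['eef_pos'],s['ee_rot']])
im=snapshot('wrist'); cv2.imwrite('pics/w9.png',im)
print(proj(cam('wrist',s),[[561,-81,120],[568,-12,50]]))
E
```

```text
t 13.93 p [561.2 -84.6 224.7] yaxis [-0.074  0.997 -0.002] z [ 0.006 -0.001 -1.   ] q [-0.11  0.43  0.26  1.75 -0.13  0.97  1.84] gap 85.1 F [ 0.1 -0.9  0.1]
[[325.89278788 194.45900982]
 [387.15448531 188.16241418]]
```

View pics/w9.png

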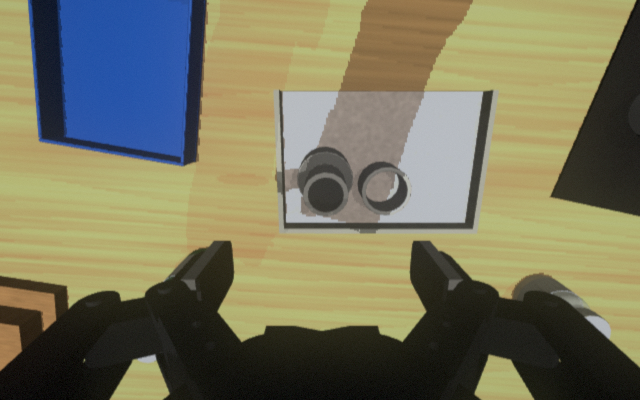

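Call:
send_rows --moves '[[1,[0,0.0035,-0.04],[0.001,0.004,0]],[1,[0,0.0035,-0.09],[0.001,0.005,0]],[1,[0,0.0035,-0.13],[0.001,0.005,0]],[1,[0,0.0035,-0.143],[0.001,0.005,0]],[1,[0,0.0035,-0.143],[0.001,0.005,0]]]'

```text
time: 14.6
eef_pos: [561.1, -78.2, 81.6]
ee_rot: [-0.0, -0.039, 0.999, 0.001]
ft_force: [-0.0, 0.3, 0.7]
finger_gap: 85.4
```

```bash
python3 - <<'E'
from h import *
s=o()
im=snapshot('wrist'); cv2.imwrite('pics/w10.png',im[150:350,100:540])
print(proj(cam('wrist',s),[[561,-81,120]]))
E
```

```text
t 14.6 p [561.1 -78.2  81.6] yaxis [-0.077  0.997  0.001] z [-0.     0.001 -1.   ] q [-0.07  0.6   0.2   1.9  -0.19  0.65  1.89] gap 85.4 F [-0.   0.3  0.7]
[[314.63208038 288.87477338]]
```

View pics/w10.png

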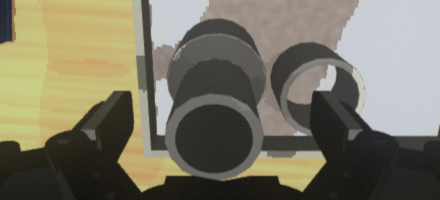

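Call:
send_rows --moves '[[1,[0,-0.003,0],[0,0,0]],[1,[0,-0.003,0],[0,0,0]]]'

```text
time: 14.9
eef_pos: [562.5, -82.0, 83.9]
ee_rot: [0.002, -0.038, 0.999, 0.0]
ft_force: [-0.4, 0.2, -0.2]
finger_gap: 85.1
```

Call:
send_rows --moves '[[0,[0,0,0],[0,0,0]],[0,[0,0,0],[0,0,0]],[0,[0,0,0],[0,0,0]],[0,[0,0,0],[0,0,0]],[0,[0,0,0],[0,0,0]]]' --force 60

```text
time: 15.52
eef_pos: [562.6, -81.9, 84.2]
ee_rot: [0.002, -0.038, 0.999, 0.0]
ft_force: [-1.7, 1.0, 5.2]
finger_gap: 38.7
```

Call:
send_rows --moves '[[0,[0,0,0.03],[0,0,0]],[0,[0,0,0.085],[0,0,0]],[0,[0,0.01,0.135],[0,0,0]],[0,[-0.002,0.04,0.145],[0,0,0]],[0,[-0.005,0.095,0.145],[0,0,0]]]'

```text
time: 16.15
eef_pos: [558.2, 11.8, 230.5]
ee_rot: [0.003, -0.036, 0.999, -0.0]
ft_force: [0.6, 0.5, -1.5]
finger_gap: 38.9
```

Call:
send_rows --moves '[[0,[-0.003,0.055,0],[0,0.001,0]],[0,[-0.007,0.11,0],[0,0.002,0]],[0,[-0.01,0.165,0],[0,0.003,0]],[0,[-0.013,0.22,0],[0,0.003,0]],[0,[-0.017,0.266,0],[0,0.003,0]]]'

```text
time: 16.77
eef_pos: [540.5, 280.2, 230.1]
ee_rot: [0.002, -0.037, 0.999, 0.0]
ft_force: [1.5, 0.3, -1.2]
finger_gap: 38.9
```

```bash
python3 - <<'E'
from h import *
s=o()
im=snapshot('wrist'); cv2.imwrite('pics/w11.png',im)
E
```

```text
t 16.77 p [540.5 280.2 230.1] yaxis [-0.074  0.997 -0.   ] z [ 0.003  0.    -1.   ] q [-0.69  0.48  0.22  1.63 -0.11  1.04  1.2 ] gap 38.9 F [ 1.5  0.3 -1.2]
```

View pics/w11.png

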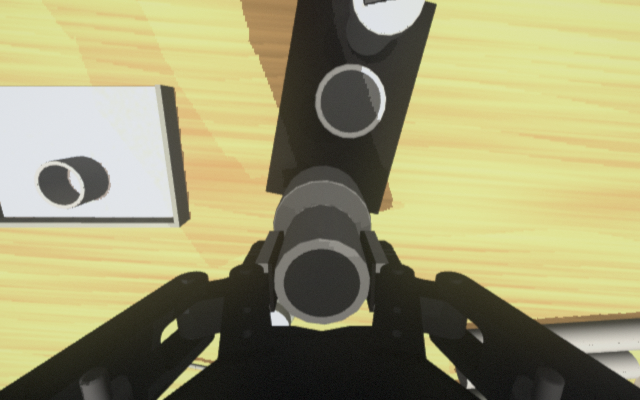

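Call:
send_rows --moves '[[0,[0,0.005,-0.04],[0,0,0]],[0,[0,0.005,-0.09],[0,0.001,0]],[0,[0,0.005,-0.135],[0,0.001,0]],[0,[0,0.005,-0.149],[0,0.001,0]],[0,[0,0.005,-0.15],[0,0.001,0]]]'

```text
time: 17.45
eef_pos: [538.7, 292.7, 79.5]
ee_rot: [0.0, -0.04, 0.999, 0.002]
ft_force: [1.0, -0.3, -1.3]
finger_gap: 38.9
```

Call:
send_rows --moves '[[0,[0,0,-0.001],[0,0,0]],[0,[0,0,-0.001],[0,0,0]]]'

```text
time: 17.7
eef_pos: [539.2, 292.9, 79.5]
ee_rot: [0.001, -0.04, 0.999, 0.002]
ft_force: [0.5, -0.6, -0.3]
finger_gap: 38.4
```

Call:
send_rows --moves '[[0,[0,0,-0.001],[-0.002,0,0]],[0,[0,0,-0.002],[-0.002,0,0]]]'

```text
time: 17.95
eef_pos: [539.4, 293.1, 77.9]
ee_rot: [0.001, -0.04, 0.999, 0.002]
ft_force: [-0.5, 0.1, -1.0]
finger_gap: 39.0
```

Call:
send_rows --moves '[[0,[0,0,-0.001],[0,0,0]],[0,[0,0,-0.001],[0,0,0]]]'

```text
time: 18.2
eef_pos: [539.5, 293.2, 77.6]
ee_rot: [0.002, -0.04, 0.999, 0.002]
ft_force: [-1.5, -1.0, 6.9]
finger_gap: 38.5
```

Call:
send_rows --moves '[[1,[0,0,0],[0,0,0]],[1,[0,0,0],[0,0,0]],[1,[0,0,0.001],[0,0,0]],[1,[0,0,0.002],[0,0,0]],[1,[0,0,0.006],[0,0,0]]]'

```text
time: 18.82
eef_pos: [539.4, 293.1, 83.6]
ee_rot: [0.001, -0.04, 0.999, 0.002]
ft_force: [0.3, -0.4, 1.7]
finger_gap: 85.3
```

Call:
send_rows --moves '[[1,[0,0,0.04],[0,0,0]],[1,[0,0,0.1],[0,0,0]],[1,[0.001,-0.02,0.13],[0,0,0]],[1,[0.004,-0.065,0.13],[0,0,0]],[1,[0.009,-0.12,0.13],[0,0,0]]]'

```text
time: 19.45
eef_pos: [548.4, 173.0, 214.4]
ee_rot: [0.002, -0.041, 0.999, 0.002]
ft_force: [1.3, -1.0, -0.8]
finger_gap: 85.2
```

Call:
send_rows --moves '[[1,[0.005,-0.05,0],[0,0,0]],[1,[0.01,-0.1,0],[0,0,0]],[1,[0.015,-0.15,0],[0,0,0]],[1,[0.018,-0.178,0],[0,0,0]],[1,[0.018,-0.178,0],[0,0,0]]]'

```text
time: 20.08
eef_pos: [566.4, -8.1, 214.8]
ee_rot: [0.002, -0.039, 0.999, 0.002]
ft_force: [-0.1, -0.1, -0.0]
finger_gap: 85.4
```

```bash
python3 - <<'E'
from h import *
s=o();np.save('w12.npy',np.r_[s['eef_pos'],s['ee_rot']])
im=snapshot('wrist'); cv2.imwrite('pics/w12.png',im)
print(proj(cam('wrist',s),[[568,-12,50]]))
im=snapshot('top'); cv2.imwrite('pics/top12.png',im)
E
```

```text
t 20.07 p [566.4  -8.1 214.8] yaxis [-0.078  0.997  0.003] z [ 0.004  0.003 -1.   ] q [-0.23  0.44  0.24  1.76 -0.13  0.95  1.71] gap 85.4 F [-0.1 -0.1 -0. ]
[[317.3105997  180.63173476]]
```

View pics/w12.png

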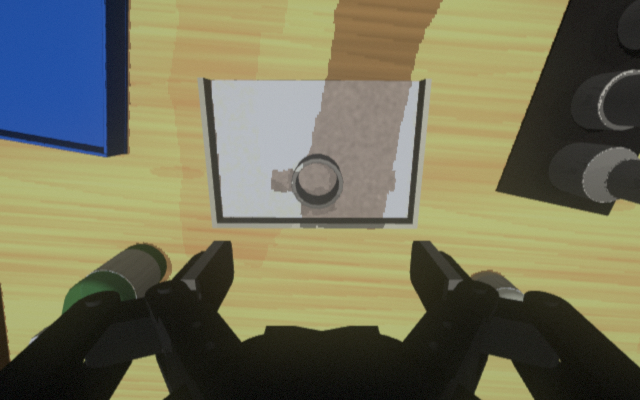

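View pics/top12.png

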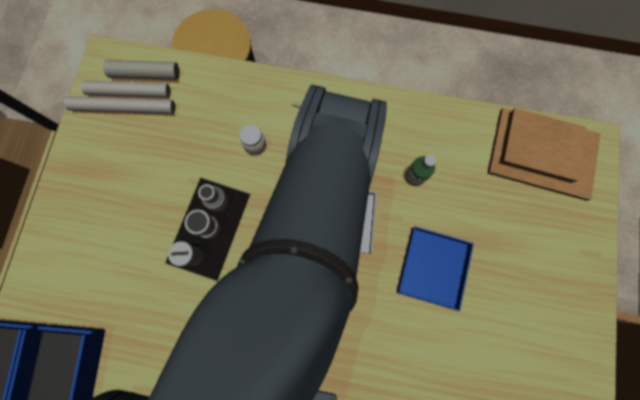

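Call:
send_rows --moves '[[1,[0.0025,-0.004,-0.04],[-0.002,0.003,0]],[1,[0.0025,-0.004,-0.09],[-0.002,0.003,0]],[1,[0.0025,-0.004,-0.125],[-0.002,0.003,0]],[1,[0.0025,-0.004,-0.135],[-0.002,0.003,0]],[1,[0.0025,-0.004,-0.135],[-0.002,0.003,0]]]'

```text
time: 20.8
eef_pos: [569.0, -7.5, 79.7]
ee_rot: [0.0, -0.042, 0.999, 0.002]
ft_force: [0.3, 1.0, 0.9]
finger_gap: 85.4
```

```bash
python3 - <<'E'
from h import *
s=o();np.save('w13.npy',np.r_[s['eef_pos'],s['ee_rot']])
im=snapshot('wrist'); cv2.imwrite('pics/w13.png',im)
print(proj(cam('wrist',s),[[569,-12,50]]))
E
```

```text
t 20.8 p [569.   -7.5  79.7] yaxis [-0.084  0.996  0.003] z [ 0.001  0.003 -1.   ] q [-0.19  0.61  0.19  1.9  -0.18  0.65  1.77] gap 85.4 F [0.3 1.  0.9]
[[314.16169456 226.12500212]]
```

View pics/w13.png

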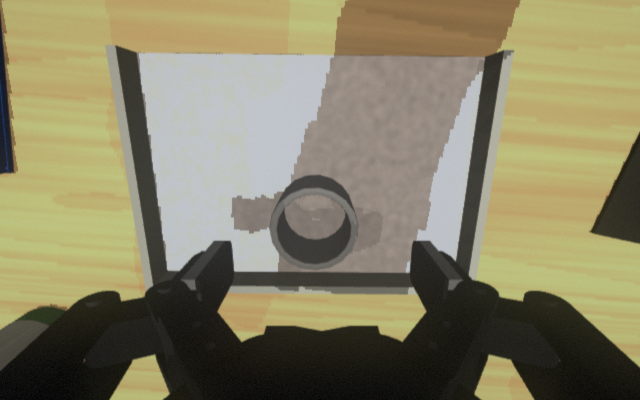

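Call:
send_rows --moves '[[1,[0.001,-0.0045,-0.02],[-0.002,0,0]],[1,[0.001,-0.0045,-0.045],[-0.002,0,0]],[1,[0.001,-0.0045,-0.06],[-0.002,0,0]],[1,[0.001,-0.0045,-0.065],[-0.002,0,0]],[1,[0.001,-0.0045,-0.0655],[-0.002,0,0]]]'

```text
time: 21.48
eef_pos: [570.9, -12.3, 15.5]
ee_rot: [0.001, -0.042, 0.999, 0.001]
ft_force: [0.4, 0.3, 0.5]
finger_gap: 85.4
```

Call:
send_rows --moves '[[0,[0,0,0],[0,0,0]],[0,[0,0,0],[0,0,0]],[0,[0,0,0],[0,0,0]],[0,[0,0,0],[0,0,0]],[0,[0,0,0],[0,0,0]]]' --force 40

```text
time: 22.1
eef_pos: [571.5, -12.3, 16.4]
ee_rot: [0.002, -0.042, 0.999, 0.001]
ft_force: [-0.3, 0.0, 5.8]
finger_gap: 54.3
```

```bash
python3 - <<'E'
from h import *
s=o()
im=snapshot('wrist'); cv2.imwrite('pics/w14.png',im)
E
```

```text
t 22.1 p [571.5 -12.3  16.4] yaxis [-0.084  0.996  0.001] z [ 0.004  0.001 -1.   ] q [-0.16  0.7   0.15  1.94 -0.21  0.51  1.79] gap 54.3 F [-0.3  0.   5.8]
```

View pics/w14.png

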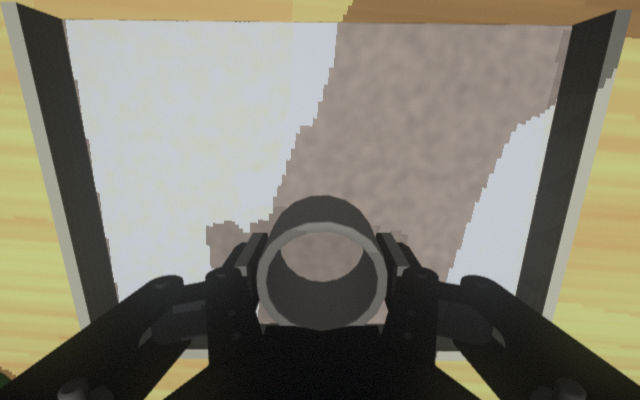

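Call:
send_rows --moves '[[0,[0,0,0.03],[0,0,0]],[0,[0,0,0.08],[0,0,0]],[0,[-0.004,-0.012,0.115],[0,0,0]],[0,[-0.016,-0.045,0.12],[0,0,0]],[0,[-0.034,-0.095,0.12],[0,0,0]]]'

```text
time: 22.78
eef_pos: [538.2, -106.8, 137.6]
ee_rot: [0.003, -0.044, 0.999, 0.001]
ft_force: [-0.2, -1.6, -1.3]
finger_gap: 54.1
```

Call:
send_rows --moves '[[0,[-0.017,-0.05,0],[0,0.001,0]],[0,[-0.035,-0.1,0],[0,0.002,0]],[0,[-0.053,-0.15,0],[0,0.003,0]],[0,[-0.068,-0.19,0],[0,0.003,0]],[0,[-0.07,-0.198,0],[0,0.003,0]]]'

```text
time: 23.4
eef_pos: [466.3, -308.3, 138.1]
ee_rot: [0.002, -0.041, 0.999, -0.0]
ft_force: [-0.2, 0.3, -0.7]
finger_gap: 53.9
```

```bash
python3 - <<'E'
from h import *
s=o();np.save('w15.npy',np.r_[s['eef_pos'],s['ee_rot']])
im=snapshot('wrist'); cv2.imwrite('pics/w15.png',im)
print(proj(cam('wrist',s),[[569,-12,50]]))
E
```

```text
t 23.4 p [ 466.3 -308.3  138.1] yaxis [-0.082  0.997 -0.   ] z [ 0.004  0.    -1.   ] q [ 0.37  0.51  0.2   1.87 -0.14  0.76  2.3 ] gap 53.9 F [-0.2  0.3 -0.7]
[[633.2203504  331.91539193]]
```

View pics/w15.png

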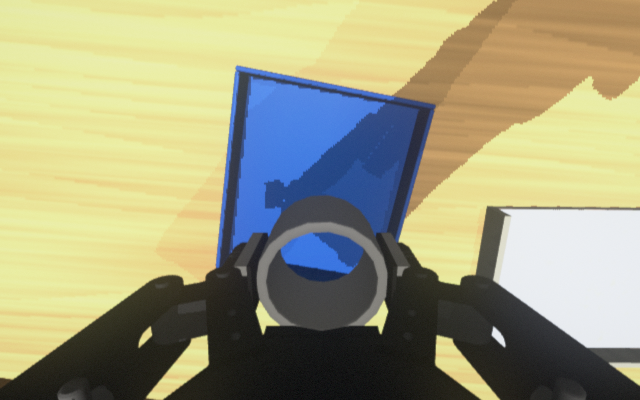

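```bash
python3 - <<'E'
from h import *
C=camw('w15.npy')
p=back(C,[[237,68],[434,106]],35);print(p, p.mean(0))
x=np.array([p[1][1]-p[0][1],-(p[1][0]-p[0][0])]);x/=np.linalg.norm(x);print(x,p.mean(0)[:2]+90*x)
E
```

```text
[[ 370.86481693 -381.07902814   35.        ]
 [ 386.17351585 -225.55333308   35.        ]] [ 378.51916639 -303.31618061   35.        ]
[ 0.9951905  -0.09795855] [ 468.08631098 -312.13245016]
```

Call:
send_rows --moves '[[0,[0,-0.002,-0.04],[0,0.002,0]],[0,[0,-0.002,-0.085],[0,0.002,0]],[0,[0,-0.002,-0.115],[0,0.002,0]],[0,[0,-0.002,-0.125],[0,0.002,0]],[0,[0,-0.002,-0.1265],[0,0.002,0]]]'

```text
time: 24.08
eef_pos: [467.5, -308.8, 11.6]
ee_rot: [0.001, -0.042, 0.999, 0.0]
ft_force: [0.1, -0.0, -0.8]
finger_gap: 54.1
```

Call:
send_rows --moves '[[0,[0,0,-0.001],[0,0,0]],[0,[0,0,-0.0015],[0,0,0]]]'

```text
time: 24.32
eef_pos: [468.2, -308.9, 11.1]
ee_rot: [0.002, -0.042, 0.999, 0.0]
ft_force: [-0.7, -0.4, -1.4]
finger_gap: 54.2
```

Call:
send_rows --moves '[[0,[0,0,-0.0015],[0,0,0]],[0,[0,0,-0.0015],[0,0,0]]]'

```text
time: 24.58
eef_pos: [468.5, -309.1, 10.4]
ee_rot: [0.002, -0.042, 0.999, -0.0]
ft_force: [-0.6, 0.6, 6.1]
finger_gap: 53.9
```

Call:
send_rows --moves '[[0.95,[0,0,0],[0,0,0]],[0.95,[0,0,0],[0,0,0]],[0.95,[0,0,0.001],[0,0,0]],[0.95,[0,0,0.003],[0,0,0]],[0.95,[0,0,0.01],[0,0,0]]]'

```text
time: 25.2
eef_pos: [468.3, -309.0, 20.4]
ee_rot: [0.002, -0.042, 0.999, -0.0]
ft_force: [0.7, -0.3, 0.5]
finger_gap: 81.2
```

Call:
send_rows --moves '[[1,[0,0,0.03],[0,0,0]],[1,[0,0,0.08],[0,0,0]],[1,[0,0,0.14],[0,0,0]],[1,[0,0,0.19],[0,0,0]],[1,[-0.005,0.04,0.21],[0,0,0]]]'

```text
time: 25.82
eef_pos: [463.9, -271.7, 234.0]
ee_rot: [0.004, -0.04, 0.999, -0.002]
ft_force: [0.7, 1.1, -0.7]
finger_gap: 85.0
```

```bash
python3 - <<'E'
from h import *
s=o();np.save('w16.npy',np.r_[s['eef_pos'],s['ee_rot']])
im=snapshot('wrist'); cv2.imwrite('pics/w16.png',im)
E
```

```text
t 25.82 p [ 463.9 -271.7  234. ] yaxis [-0.08   0.997 -0.004] z [ 0.009 -0.004 -1.   ] q [ 0.27  0.37  0.24  1.81 -0.11  0.96  2.21] gap 85.0 F [ 0.7  1.1 -0.7]
```

View pics/w16.png

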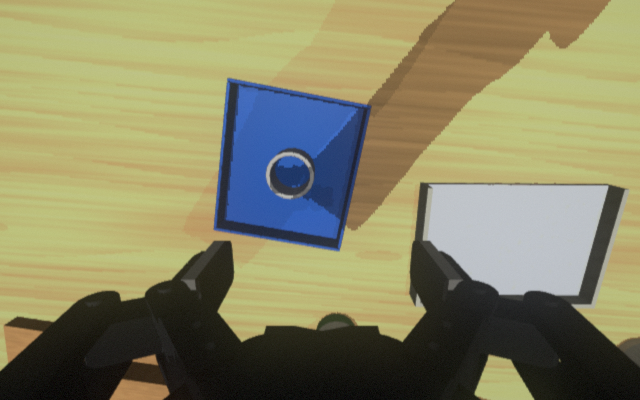

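Call:
send_rows --moves '[[1,[0.007,0.055,0],[0.001,0.002,0]],[1,[0.014,0.113,0],[0.002,0.004,0]],[1,[0.022,0.171,0],[0.003,0.006,0]],[1,[0.03,0.229,0],[0.003,0.008,0]],[1,[0.038,0.287,0],[0.003,0.008,0]]]'

```text
time: 26.5
eef_pos: [502.0, 24.2, 235.3]
ee_rot: [0.001, -0.043, 0.999, 0.002]
ft_force: [2.1, 0.5, -1.1]
finger_gap: 85.4
```

Call:
send_rows --moves '[[1,[0.008,0.058,0],[0,0,0]],[1,[0.015,0.116,0],[0,0,0]],[1,[0.023,0.174,0],[0,0,0]],[1,[0.03,0.23,0],[0,0,0]],[1,[0.036,0.27,0],[0,0,0]]]'

```text
time: 27.12
eef_pos: [537.4, 297.2, 235.3]
ee_rot: [0.001, -0.044, 0.999, 0.002]
ft_force: [0.3, -0.3, 0.5]
finger_gap: 85.5
```

```bash
python3 - <<'E'
from h import *
s=o();
im=snapshot('wrist'); cv2.imwrite('pics/w17.png',im)
im=snapshot('top'); cv2.imwrite('pics/top17.png',im[150:330,250:500])
s=o();
print(proj(cam('wrist',s),[[539.5,293.2,114],[462.6,298.2,114],[379.5,320.5,114]]))
E
```

```text
t 27.12 p [537.4 297.2 235.3] yaxis [-0.088  0.996  0.005] z [ 0.001  0.005 -1.   ] q [-0.64  0.48  0.1   1.61 -0.06  1.05  1.13] gap 85.5 F [ 0.3 -0.3  0.5]
t 27.23 p [536.8 300.1 234.7] yaxis [-0.093  0.996  0.007] z [ 0.     0.007 -1.   ] q [-0.64  0.48  0.09  1.61 -0.06  1.05  1.13] gap 85.3 F [0.4 0.3 0.5]
[[312.89431284 192.54666587]
 [326.42171431 105.82497103]
 [365.24677902  -2.43242314]]
```

View pics/w17.png

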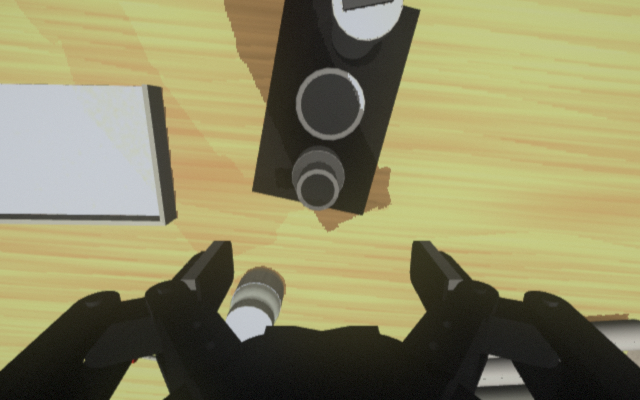

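View pics/top17.png

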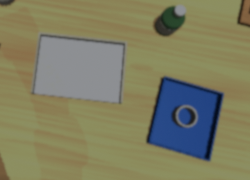

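Call:
send_rows --moves '[[1,[0.003,-0.007,-0.03],[-0.004,0,-0.006]],[1,[0.003,-0.007,-0.08],[-0.006,0,-0.012]],[1,[0.003,-0.007,-0.13],[-0.006,0,-0.012]],[1,[0.003,-0.007,-0.15],[-0.006,0,-0.012]],[1,[0.003,-0.007,-0.155],[-0.006,0,-0.012]]]'

```text
time: 27.85
eef_pos: [539.0, 292.0, 78.5]
ee_rot: [-0.001, -0.04, 0.999, -0.0]
ft_force: [0.5, 0.3, 0.8]
finger_gap: 85.3
```

```bash
python3 - <<'E'
from h import *
s=o();
im=snapshot('wrist'); cv2.imwrite('pics/w18.png',im[150:350,100:540])
print(proj(cam('wrist',s),[[539.5,293.2,114]]))
E
```

```text
t 27.85 p [539.  292.   78.5] yaxis [-0.08   0.997 -0.001] z [-0.002 -0.001 -1.   ] q [-0.62  0.65  0.08  1.78 -0.07  0.72  1.15] gap 85.3 F [0.5 0.3 0.8]
[[324.14657165 286.46188305]]
```

View pics/w18.png

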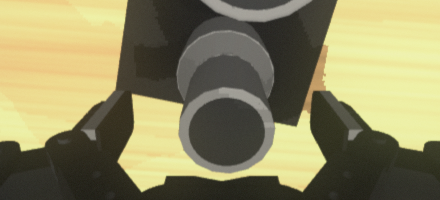

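Call:
send_rows --moves '[[1,[0.0005,0.0015,0],[0,0,0]],[1,[0.0005,0.0015,0],[0,0,0]]]'

```text
time: 28.15
eef_pos: [540.6, 294.2, 80.2]
ee_rot: [0.0, -0.04, 0.999, 0.0]
ft_force: [0.1, -0.8, -0.0]
finger_gap: 85.2
```

Call:
send_rows --moves '[[0,[0,0,0],[0,0,0]],[0,[0,0,0],[0,0,0]],[0,[0,0,0],[0,0,0]],[0,[0,0,0],[0,0,0]],[0,[0,0,0],[0,0,0]]]' --force 60

```text
time: 28.78
eef_pos: [540.9, 294.3, 80.8]
ee_rot: [0.001, -0.04, 0.999, 0.0]
ft_force: [-0.0, -0.4, 4.8]
finger_gap: 38.4
```

Call:
send_rows --moves '[[0,[0,0,0.03],[0,0,0]],[0,[0,0,0.085],[0,0,0]],[0,[0,-0.01,0.13],[0,0,0]],[0,[0.002,-0.04,0.135],[0,0,0]],[0,[0.006,-0.095,0.135],[0,0,0]]]'

```text
time: 29.4
eef_pos: [546.8, 200.7, 216.4]
ee_rot: [0.001, -0.042, 0.999, 0.001]
ft_force: [1.5, -1.1, -0.4]
finger_gap: 39.0
```

Call:
send_rows --moves '[[0,[0.003,-0.055,0],[0,0,0]],[0,[0.006,-0.11,0],[0,0,0]],[0,[0.009,-0.165,0],[0,0,0]],[0,[0.013,-0.22,0],[0,0,0]],[0,[0.016,-0.27,0],[0,0,0]]]'

```text
time: 30.02
eef_pos: [562.6, -71.4, 216.3]
ee_rot: [0.001, -0.042, 0.999, 0.001]
ft_force: [1.0, -0.1, 0.4]
finger_gap: 38.6
```

Call:
send_rows --moves '[[0,[0.001,-0.006,-0.02],[0,0,0]],[0,[0.001,-0.004,-0.06],[0,0,0]]]'

```text
time: 30.28
eef_pos: [564.5, -77.3, 156.8]
ee_rot: [0.003, -0.04, 0.999, 0.001]
ft_force: [0.7, -0.8, -1.7]
finger_gap: 38.6
```

```bash
python3 - <<'E'
from h import *
s=o()
E
```

```text
t 30.27 p [564.5 -77.3 156.8] yaxis [-0.081  0.997  0.001] z [ 0.006  0.002 -1.   ] q [-0.03  0.5   0.13  1.83 -0.09  0.82  1.8 ] gap 38.6 F [ 0.7 -0.8 -1.7]
```

Now to (564, −81.5, ~88), with a small tilt correction.

Call:
send_rows --moves '[[0,[-0.0005,-0.004,-0.03],[-0.001,0.002,0]],[0,[-0.0005,-0.004,-0.055],[-0.001,0.004,0]],[0,[-0.0005,-0.004,-0.065],[-0.001,0.004,0]],[0,[-0.0005,-0.004,-0.067],[-0.001,0.004,0]],[0,[-0.0005,-0.004,-0.067],[-0.001,0.004,0]]]'

```text
time: 30.9
eef_pos: [564.4, -81.3, 90.5]
ee_rot: [0.002, -0.041, 0.999, 0.0]
ft_force: [-0.0, -0.9, -0.7]
finger_gap: 38.9
```

```bash
python3 - <<'E'
from h import *
s=o()
E
```

```text
t 30.9 p [564.4 -81.3  90.5] yaxis [-0.081  0.997  0.001] z [ 0.003  0.001 -1.   ] q [-0.01  0.59  0.11  1.89 -0.1   0.67  1.81] gap 38.9 F [-0.  -0.9 -0.7]
```

Call:
send_rows --moves '[[0,[-0.0005,0,-0.002],[0,0.002,0]],[0,[-0.0005,0,-0.003],[0,0.002,0]],[0,[-0.0005,0,-0.003],[0,0.002,0]]]'

```text
time: 31.28
eef_pos: [564.0, -81.3, 87.7]
ee_rot: [0.001, -0.041, 0.999, 0.0]
ft_force: [-0.3, 0.4, -1.8]
finger_gap: 38.7
```

Call:
send_rows --moves '[[0,[0,0,-0.0012],[0,0,0]],[0,[0,0,-0.0012],[0,0,0]]]'

```text
time: 31.52
eef_pos: [564.2, -81.3, 86.8]
ee_rot: [0.001, -0.041, 0.999, 0.0]
ft_force: [-0.5, -0.6, 2.7]
finger_gap: 38.7
```

Call:
send_rows --moves '[[1,[0,0,-0.0003],[0,0,0]],[1,[0,0,0],[0,0,0]],[1,[0,0,0.001],[0,0,0]],[1,[0,0,0.002],[0,0,0]],[1,[0,0,0.01],[0,0,0]]]'

```text
time: 32.15
eef_pos: [563.8, -81.3, 96.7]
ee_rot: [0.0, -0.041, 0.999, 0.0]
ft_force: [0.5, 0.0, 0.1]
finger_gap: 85.2
```

Call:
send_rows --moves '[[1,[0,0,0.04],[0,0,0]],[1,[0,0,0.09],[0,0,0]],[1,[0,0,0.13],[0,0,0]],[1,[-0.003,0.005,0.135],[0,0,0]],[1,[-0.003,0.005,0.135],[0,0,0]]]'

```text
time: 32.78
eef_pos: [560.6, -75.8, 232.0]
ee_rot: [0.001, -0.041, 0.999, 0.001]
ft_force: [0.4, 0.4, -0.0]
finger_gap: 85.3
```

```bash
python3 - <<'E'
from h import *
s=o();
np.save('w19.npy',np.r_[s['eef_pos'],s['ee_rot']])
im=snapshot('wrist'); cv2.imwrite('pics/w19.png',im)
print(proj(cam('wrist',s),[[561,-81,120]]))
E
```

```text
t 32.77 p [560.6 -75.8 232. ] yaxis [-0.082  0.997  0.001] z [ 0.001  0.001 -1.   ] q [-0.05  0.41  0.15  1.74 -0.07  0.99  1.78] gap 85.3 F [ 0.4  0.4 -0. ]
[[315.44656054 192.71033644]]
```

View pics/w19.png

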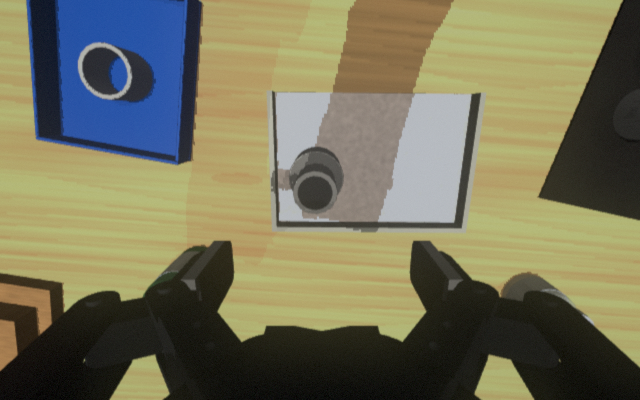

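Call:
send_rows --moves '[[1,[-0.012,0.045,0],[0,0,0]],[1,[-0.026,0.1,0],[0,0,0]],[1,[-0.041,0.155,0],[0,0,0]],[1,[-0.055,0.21,0],[0,0,0]],[1,[-0.07,0.265,0],[0,0,0]]]'

```text
time: 33.45
eef_pos: [489.2, 190.4, 229.9]
ee_rot: [-0.001, -0.041, 0.999, 0.0]
ft_force: [-0.1, 0.8, -0.4]
finger_gap: 85.4
```

Call:
send_rows --moves '[[1,[-0.014,0.054,0],[0,0,0]],[1,[-0.025,0.092,-0.01],[0,0,0]],[1,[-0.028,0.102,-0.04],[0,0,0]],[1,[-0.028,0.102,-0.07],[0,0,0]]]'

```text
time: 33.95
eef_pos: [460.0, 293.4, 157.8]
ee_rot: [-0.002, -0.042, 0.999, -0.0]
ft_force: [-0.4, -1.3, 0.3]
finger_gap: 85.5
```

```bash
python3 - <<'E'
from h import *
s=o();
im=snapshot('wrist'); cv2.imwrite('pics/w20.png',im)
print(proj(cam('wrist',s),[[462.6,298.2,114]]))
E
```

```text
t 33.95 p [460.  293.4 157.8] yaxis [-0.084  0.996 -0.   ] z [-0.004 -0.001 -1.   ] q [-0.69  0.47  0.06  1.88 -0.04  0.8   1.04] gap 85.5 F [-0.4 -1.3  0.3]
[[328.30183419 223.50203768]]
```

View pics/w20.png

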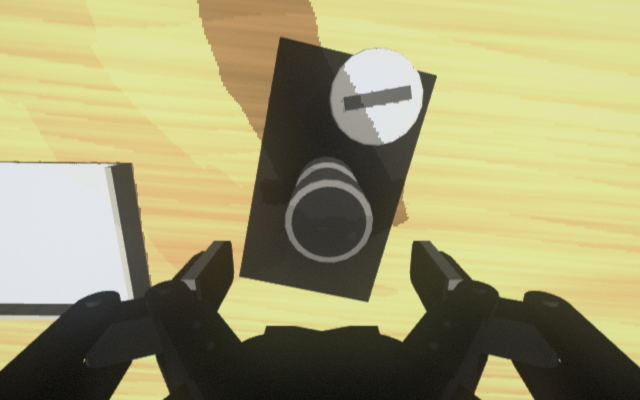

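Call:
send_rows --moves '[[1,[0.0025,0.005,-0.03],[0.001,-0.003,0]],[1,[0.0025,0.005,-0.06],[0.001,-0.003,0]],[1,[0.0025,0.005,-0.077],[0.001,-0.003,0]],[1,[0.0025,0.005,-0.08],[0.001,-0.003,0]],[1,[0.0025,0.005,-0.08],[0.001,-0.003,0]]]'

```text
time: 34.62
eef_pos: [461.2, 296.3, 74.3]
ee_rot: [-0.003, -0.041, 0.999, -0.002]
ft_force: [-0.5, -0.0, -0.1]
finger_gap: 85.9
```

Call:
send_rows --moves '[[1,[0,0,0],[0,0,0]],[1,[0,0,0],[0,0,0]]]'

```text
time: 34.88
eef_pos: [461.5, 296.5, 75.1]
ee_rot: [-0.002, -0.041, 0.999, -0.001]
ft_force: [-0.3, -0.3, 0.6]
finger_gap: 85.5
```

```bash
python3 - <<'E'
from h import *
s=o();
im=snapshot('wrist'); cv2.imwrite('pics/w21.png',im[150:350,100:540])
print(proj(cam('wrist',s),[[462.6,298.2,114]]))
E
```

```text
t 34.88 p [461.5 296.5  75.1] yaxis [-0.083  0.997 -0.003] z [-0.004 -0.003 -1.   ] q [-0.69  0.59  0.04  1.95 -0.04  0.62  1.04] gap 85.5 F [-0.3 -0.3  0.6]
[[325.22270899 292.58083472]]
```

View pics/w21.png

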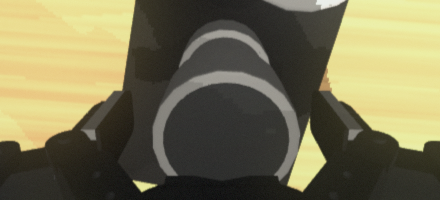

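Call:
send_rows --moves '[[1,[0.001,0.002,0.001],[0.003,-0.004,0]],[1,[0.001,0.002,0.001],[0.003,-0.004,0]]]'

```text
time: 35.17
eef_pos: [462.6, 298.8, 76.3]
ee_rot: [0.0, -0.041, 0.999, 0.0]
ft_force: [0.0, 0.5, 0.3]
finger_gap: 85.3
```

Call:
send_rows --moves '[[0,[0,0,0],[0,0,0]],[0,[0,0,0],[0,0,0]],[0,[0,0,0],[0,0,0]],[0,[0,0,0],[0,0,0]],[0,[0,0,0],[0,0,0]]]' --force 60

```text
time: 35.8
eef_pos: [462.7, 298.8, 76.6]
ee_rot: [0.0, -0.041, 0.999, 0.0]
ft_force: [-1.2, -0.6, 4.6]
finger_gap: 58.5
```

```bash
python3 - <<'E'
from h import *
s=o();
E
```

```text
t 35.8 p [462.7 298.8  76.6] yaxis [-0.083  0.997  0.001] z [ 0.     0.001 -1.   ] q [-0.69  0.58  0.04  1.95 -0.04  0.61  1.04] gap 58.5 F [-1.2 -0.6  4.6]
```

Call:
send_rows --moves '[[0,[0,0,0.03],[0,0,0]],[0,[0,0,0.085],[0,0,0]],[0,[0.003,-0.008,0.13],[0,0,0]],[0,[0.012,-0.034,0.135],[0,0,0]],[0,[0.028,-0.08,0.135],[0,0,0]]]'

```text
time: 36.42
eef_pos: [490.7, 219.8, 212.4]
ee_rot: [0.001, -0.043, 0.999, 0.001]
ft_force: [0.5, -0.0, -0.4]
finger_gap: 58.7
```

Call:
send_rows --moves '[[0,[0.018,-0.052,0],[0,0,0]],[0,[0.038,-0.108,0],[0,0,0]],[0,[0.052,-0.15,0],[0,0,0]],[0,[0.058,-0.168,-0.01],[0,0,0]],[0,[0.058,-0.168,-0.04],[0,0,0]]]'

```text
time: 37.05
eef_pos: [550.1, 49.4, 173.0]
ee_rot: [0.002, -0.041, 0.999, 0.001]
ft_force: [0.7, 0.6, -1.3]
finger_gap: 58.7
```

```bash
python3 - <<'E'
from h import *
s=o();
E
```

```text
t 37.05 p [550.1  49.4 173. ] yaxis [-0.083  0.997  0.002] z [ 0.005  0.002 -1.   ] q [-0.24  0.46  0.1   1.85 -0.06  0.83  1.54] gap 58.7 F [ 0.7  0.6 -1.3]
```

Target (549, 47.6, ~84).

Call:
send_rows --moves '[[0,[-0.001,-0.002,-0.03],[-0.001,0.002,0]],[0,[-0.001,-0.002,-0.06],[-0.001,0.004,0]],[0,[-0.001,-0.002,-0.08],[-0.001,0.004,0]],[0,[-0.001,-0.002,-0.086],[-0.001,0.004,0]],[0,[-0.001,-0.002,-0.087],[-0.001,0.004,0]]]'

```text
time: 37.67
eef_pos: [549.1, 47.4, 86.1]
ee_rot: [0.0, -0.041, 0.999, 0.0]
ft_force: [-0.0, -0.8, -0.8]
finger_gap: 58.5
```

Call:
send_rows --moves '[[0,[0,0,-0.001],[0,0,0]],[0,[0,0,-0.001],[0,0,0]]]'

```text
time: 37.92
eef_pos: [549.5, 47.5, 85.8]
ee_rot: [0.001, -0.041, 0.999, 0.001]
ft_force: [-0.0, -0.1, -0.5]
finger_gap: 58.5
```

```bash
python3 - <<'E'
from h import *
s=o();
E
```

```text
t 37.92 p [549.5  47.5  85.8] yaxis [-0.083  0.997  0.001] z [ 0.002  0.001 -1.   ] q [-0.23  0.57  0.08  1.94 -0.08  0.63  1.56] gap 58.5 F [-0.  -0.1 -0.5]
```

Call:
send_rows --moves '[[0,[-0.0005,0,-0.001],[0,0.001,0]],[0,[-0.0005,0,-0.002],[0,0.001,0]],[0,[-0.0005,0,-0.0025],[0,0.001,0]]]'

```text
time: 38.3
eef_pos: [549.0, 47.5, 83.3]
ee_rot: [0.0, -0.041, 0.999, 0.001]
ft_force: [-0.3, -0.2, -0.6]
finger_gap: 58.8
```

Call:
send_rows --moves '[[0,[0,0,-0.001],[0,0,0]],[0,[0,0,-0.001],[0,0,0]]]'

```text
time: 38.55
eef_pos: [549.2, 47.5, 82.6]
ee_rot: [0.001, -0.041, 0.999, 0.001]
ft_force: [-1.1, -0.4, 4.7]
finger_gap: 58.5
```

Call:
send_rows --moves '[[1,[0,0,-0.0003],[0,0,0]],[1,[0,0,0],[0,0,0]],[1,[0,0,0.001],[0,0,0]],[1,[0,0,0.002],[0,0,0]],[1,[0,0,0.01],[0,0,0]]]'

```text
time: 39.17
eef_pos: [548.8, 47.4, 92.5]
ee_rot: [0.0, -0.041, 0.999, 0.001]
ft_force: [0.5, -0.8, 0.3]
finger_gap: 85.6
```

Call:
send_rows --moves '[[1,[0,0,0.04],[0,0,0]],[1,[0,0,0.09],[0,0,0]],[1,[0,0,0.13],[0,0,0]],[1,[-0.005,0.005,0.14],[0,0,0]],[1,[-0.005,0.005,0.14],[0,0,0]]]'

```text
time: 39.8
eef_pos: [543.5, 53.0, 233.1]
ee_rot: [0.001, -0.042, 0.999, 0.001]
ft_force: [0.6, 0.4, -1.2]
finger_gap: 85.5
```

```bash
python3 - <<'E'
from h import *
s=o();
np.save('w22.npy',np.r_[s['eef_pos'],s['ee_rot']])
im=snapshot('wrist'); cv2.imwrite('pics/w22.png',im)
print(proj(cam('wrist',s),[[547.2,48,120],[561,-81,120]]))
E
```

```text
t 39.8 p [543.5  53.  233.1] yaxis [-0.083  0.997  0.002] z [ 0.001  0.002 -1.   ] q [-0.26  0.38  0.11  1.78 -0.05  0.98  1.53] gap 85.5 F [ 0.6  0.4 -1.2]
[[315.41352117 195.94245816]
 [170.45642396 199.27997776]]
```

View pics/w22.png

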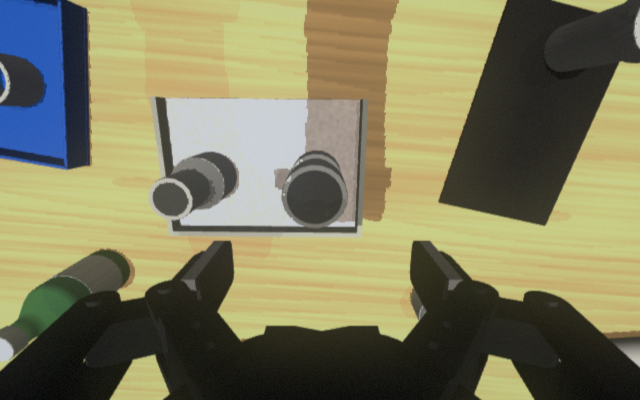

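Call:
send_rows --moves '[[1,[-0.026,0.042,0],[0,0,0]],[1,[-0.054,0.09,0],[0,0,0]],[1,[-0.082,0.136,0],[0,0,0]],[1,[-0.11,0.182,0],[0,0,0]],[1,[-0.138,0.226,0],[0,0,0]]]'

```text
time: 40.48
eef_pos: [403.8, 279.6, 230.7]
ee_rot: [-0.001, -0.042, 0.999, -0.0]
ft_force: [1.1, -0.0, -0.1]
finger_gap: 85.3
```

Call:
send_rows --moves '[[1,[-0.022,0.036,0],[0,0,0]],[1,[-0.026,0.041,-0.02],[0,0,0]],[1,[-0.026,0.041,-0.06],[0,0,0]],[1,[-0.026,0.041,-0.07],[0,0,0]]]'

```text
time: 40.98
eef_pos: [376.2, 319.2, 157.8]
ee_rot: [-0.003, -0.042, 0.999, -0.002]
ft_force: [-0.5, 1.3, -0.1]
finger_gap: 85.4
```

```bash
python3 - <<'E'
from h import *
s=o();
im=snapshot('wrist'); cv2.imwrite('pics/w23.png',im)
print(proj(cam('wrist',s),[[379.5,320.5,114]]))
E
```

```text
t 40.98 p [376.2 319.2 157.8] yaxis [-0.084  0.996 -0.004] z [-0.007 -0.005 -1.   ] q [-0.81  0.4   0.01  2.   -0.01  0.75  0.87] gap 85.4 F [-0.5  1.3 -0.1]
[[323.27185678 224.30972681]]
```

View pics/w23.png

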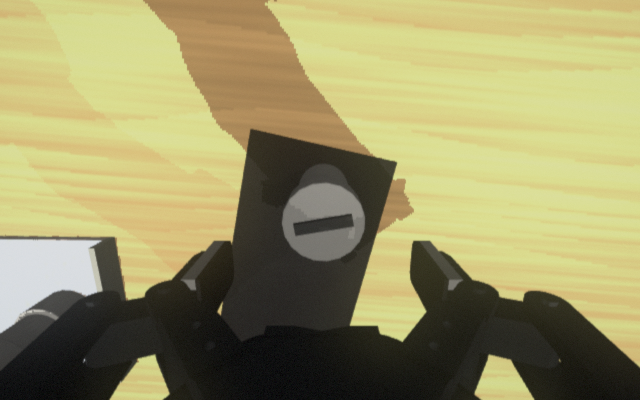

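Call:
send_rows --moves '[[1,[0.003,0.0015,-0.03],[0.004,-0.005,0]],[1,[0.003,0.0015,-0.06],[0.005,-0.006,0]],[1,[0.003,0.0015,-0.077],[0.005,-0.006,0]],[1,[0.003,0.0015,-0.08],[0.005,-0.006,0]],[1,[0.003,0.0015,-0.08],[0.005,-0.006,0]]]'

```text
time: 41.65
eef_pos: [380.1, 321.0, 78.7]
ee_rot: [0.0, -0.042, 0.999, 0.001]
ft_force: [-0.2, -0.0, -0.7]
finger_gap: 85.5
```

Call:
send_rows --moves '[[1,[0,0,0],[0,0,0]],[1,[0,0,0],[0,0,0]]]'

```text
time: 41.9
eef_pos: [380.4, 321.3, 79.4]
ee_rot: [0.001, -0.042, 0.999, 0.001]
ft_force: [0.1, 0.4, -0.9]
finger_gap: 85.4
```

```bash
python3 - <<'E'
from h import *
s=o();
E
```

```text
t 41.9 p [380.4 321.3  79.4] yaxis [-0.083  0.997  0.002] z [ 0.001  0.002 -1.   ] q [-0.8   0.52  0.01  2.08 -0.01  0.54  0.87] gap 85.4 F [ 0.1  0.4 -0.9]
```

Call:
send_rows --moves '[[1,[-0.001,-0.001,-0.004],[0,0,0]],[1,[-0.001,-0.001,-0.005],[0,0,0]],[1,[-0.001,-0.001,-0.005],[0,0,0]]]'

```text
time: 42.28
eef_pos: [379.3, 320.2, 74.3]
ee_rot: [0.001, -0.042, 0.999, 0.001]
ft_force: [0.4, -0.2, 0.3]
finger_gap: 85.6
```

Call:
send_rows --moves '[[0,[0,0,0],[0,0,0]],[0,[0,0,0],[0,0,0]],[0,[0,0,0],[0,0,0]],[0,[0,0,0],[0,0,0]],[0,[0,0,0],[0,0,0]]]' --force 60

```text
time: 42.9
eef_pos: [379.4, 320.2, 74.6]
ee_rot: [0.001, -0.041, 0.999, 0.001]
ft_force: [-1.0, -0.8, 5.4]
finger_gap: 56.6
```

```bash
python3 - <<'E'
from h import *
s=o();
E
```

```text
t 42.9 p [379.4 320.2  74.6] yaxis [-0.083  0.997  0.002] z [ 0.001  0.002 -1.   ] q [-0.8   0.53  0.01  2.08 -0.01  0.53  0.87] gap 56.6 F [-1.  -0.8  5.4]
```

Call:
send_rows --moves '[[0,[0,0,0.03],[0,0,0]],[0,[0,0,0.085],[0,0,0]],[0,[0.003,-0.008,0.14],[0,0,0]],[0,[0.012,-0.034,0.15],[0,0,0]],[0,[0.03,-0.084,0.15],[0,0,0]]]'

```text
time: 43.52
eef_pos: [409.7, 237.4, 225.8]
ee_rot: [0.002, -0.043, 0.999, 0.002]
ft_force: [0.4, 1.0, -2.2]
finger_gap: 56.4
```

Call:
send_rows --moves '[[0,[0.02,-0.056,0],[0,0,0]],[0,[0.04,-0.112,0],[0,0,0]],[0,[0.06,-0.168,0],[0,0,0]],[0,[0.079,-0.222,0],[0,0,0]],[0,[0.09,-0.253,0],[0,0,0]]]'

```text
time: 44.15
eef_pos: [500.0, -18.9, 225.8]
ee_rot: [0.002, -0.042, 0.999, 0.002]
ft_force: [0.5, 0.4, -1.0]
finger_gap: 56.7
```

Call:
send_rows --moves '[[0,[0.001,-0.004,-0.01],[0,0,0]],[0,[0.001,-0.002,-0.05],[0,0,0]]]'

```text
time: 44.4
eef_pos: [502.2, -21.1, 176.3]
ee_rot: [0.004, -0.041, 0.999, 0.002]
ft_force: [0.7, 0.1, -2.3]
finger_gap: 56.8
```

```bash
python3 - <<'E'
from h import *
s=o();
E
```

```text
t 44.4 p [502.2 -21.1 176.3] yaxis [-0.082  0.997  0.003] z [ 0.007  0.004 -1.   ] q [-0.15  0.39  0.14  1.97 -0.08  0.78  1.69] gap 56.8 F [ 0.7  0.1 -2.3]
```

Call:
send_rows --moves '[[0,[-0.001,-0.0015,-0.03],[-0.002,0.003,0]],[0,[-0.001,-0.0015,-0.065],[-0.002,0.006,0]],[0,[-0.001,-0.0015,-0.087],[-0.002,0.006,0]],[0,[-0.001,-0.0015,-0.092],[-0.002,0.006,0]],[0,[-0.001,-0.0015,-0.092],[-0.002,0.006,0]]]'

```text
time: 45.02
eef_pos: [501.1, -22.1, 84.3]
ee_rot: [0.001, -0.042, 0.999, 0.001]
ft_force: [0.2, -0.1, -1.0]
finger_gap: 56.5
```

Call:
send_rows --moves '[[0,[0,0,-0.001],[0,0,0]],[0,[0,0,-0.001],[0,0,0]]]'

```text
time: 45.28
eef_pos: [501.5, -21.9, 84.0]
ee_rot: [0.001, -0.042, 0.999, 0.001]
ft_force: [0.4, 0.0, -1.9]
finger_gap: 56.4
```

```bash
python3 - <<'E'
from h import *
s=o();
E
```

```text
t 45.27 p [501.5 -21.9  84. ] yaxis [-0.083  0.997  0.002] z [ 0.002  0.002 -1.   ] q [-0.12  0.52  0.11  2.07 -0.11  0.56  1.72] gap 56.4 F [ 0.4  0.  -1.9]
```

Call:
send_rows --moves '[[0,[-0.0003,-0.0004,-0.001],[0,0,0]],[0,[-0.0003,-0.0004,-0.002],[0,0,0]],[0,[-0.0003,-0.0004,-0.003],[0,0,0]]]'

```text
time: 45.65
eef_pos: [501.2, -22.4, 81.0]
ee_rot: [0.001, -0.042, 0.999, 0.001]
ft_force: [-0.5, 0.3, -0.0]
finger_gap: 56.5
```

Call:
send_rows --moves '[[0,[0,0,-0.001],[0,0,0]],[0,[0,0,-0.001],[0,0,0]]]'

```text
time: 45.9
eef_pos: [501.5, -22.3, 80.6]
ee_rot: [0.002, -0.042, 0.999, 0.001]
ft_force: [-2.5, 0.5, 8.7]
finger_gap: 56.8
```

Contact. I'll release, rise, back off toward the robot and check.

Call:
send_rows --moves '[[1,[0,0,0],[0,0,0]],[1,[0,0,0],[0,0,0]],[1,[0,0,0.001],[0,0,0]],[1,[0,0,0.003],[0,0,0]],[1,[0,0,0.01],[0,0,0]]]'

```text
time: 46.52
eef_pos: [501.3, -22.4, 90.7]
ee_rot: [0.001, -0.042, 0.999, 0.001]
ft_force: [0.1, -0.3, -0.5]
finger_gap: 85.1
```

Call:
send_rows --moves '[[1,[0,0,0.05],[0,0,0]],[1,[0,0,0.1],[0,0,0]],[1,[0,0,0.15],[0,0,0]],[1,[-0.011,0.004,0.19],[0,0,0]],[1,[-0.011,0.004,0.19],[0,0,0]]]'

```text
time: 47.15
eef_pos: [491.1, -18.2, 284.1]
ee_rot: [0.004, -0.042, 0.999, 0.001]
ft_force: [0.2, 0.3, 0.8]
finger_gap: 85.4
```

```bash
python3 - <<'E'
from h import *
s=o();
np.save('w24.npy',np.r_[s['eef_pos'],s['ee_rot']])
im=snapshot('wrist'); cv2.imwrite('pics/w24.png',im)
C0=camw('w1.npy');C=cam('wrist',s)
a=lambda p:np.array([225,140])+(np.array(p)+.5)/4-.5
pr=[]
for n,p,z in [('coup',(613,382),120),('red',(145,394),120),('acc',(371,202),120),('b1',(20,22),30),('b2',(745,26),30)]:
    print(n,proj(C,back(C0,a(p),z)).round(1))
cv2.imwrite('pics/w24z.png',cv2.resize(im[140:265,225:415],None,fx=4,fy=4,interpolation=cv2.INTER_CUBIC))
E
```

```text
t 47.15 p [491.1 -18.2 284.1] yaxis [-0.083  0.997  0.002] z [ 0.008  0.003 -1.   ] q [-0.18  0.25  0.16  1.84 -0.05  1.05  1.65] gap 85.4 F [0.2 0.3 0.8]
coup [[376.1 232.6]]
red [[260.1 235.2]]
acc [[316.3 187.8]]
b1 [[229.  142.7]]
b2 [[409.3 144.4]]
```

View pics/w24.png

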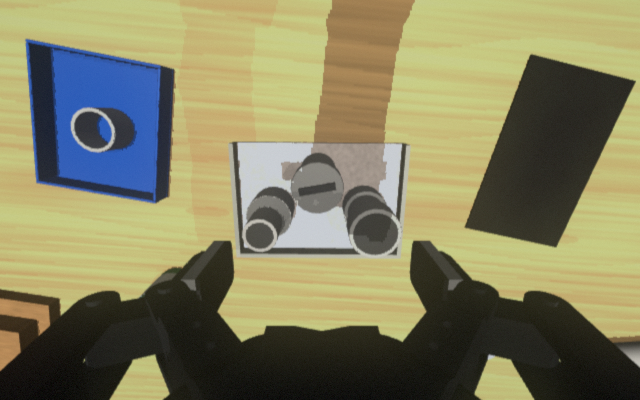

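View pics/w24z.png

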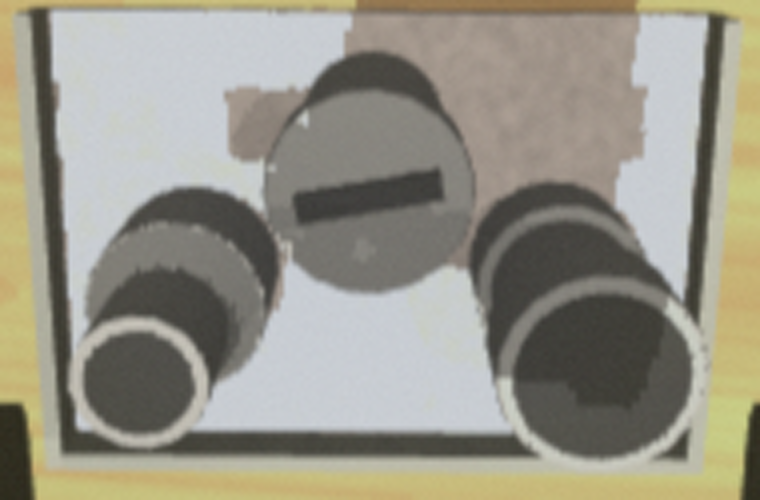

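Call:
send_rows --moves '[[1,[-0.01,0.05,0.01],[0,0,0]],[1,[-0.02,0.11,0.01],[0,0,0]],[1,[-0.03,0.17,0.01],[0,0,0]],[1,[-0.04,0.22,0.01],[0,0,0]],[1,[-0.05,0.27,0.01],[0,0,0]]]'

```text
time: 47.82
eef_pos: [439.7, 253.1, 291.0]
ee_rot: [0.002, -0.042, 0.999, 0.001]
ft_force: [0.9, 0.4, 0.0]
finger_gap: 85.5
```

Call:
send_rows --moves '[[1,[-0.01,0.04,0],[0,0,0]],[1,[-0.03,0.09,0],[0,0,0]],[1,[-0.05,0.14,0],[0,0,0]],[1,[-0.06,0.16,0],[0,0,0]],[1,[-0.06,0.16,0],[0,0,0]]]'

```text
time: 48.45
eef_pos: [378.1, 414.4, 289.4]
ee_rot: [0.001, -0.043, 0.999, 0.0]
ft_force: [0.5, -0.2, 0.3]
finger_gap: 85.5
```

```bash
python3 - <<'E'
from h import *
s=o();
a=cv2.imread('pics/top0.png'); b=snapshot('top'); c=snapshot('side'); cv2.imwrite('pics/side25.png',c)
cv2.imwrite('pics/top25.png',b)
z=lambda im:cv2.resize(im[170:265,265:395],None,fx=6,fy=6,interpolation=cv2.INTER_CUBIC)
cv2.imwrite('pics/cmp25.png',cv2.resize(np.hstack([z(a),z(b)]),(796,291)))
d=cv2.absdiff(a,b).max(2)
for n,(y0,y1,x0,x1) in dict(jar=(115,160,230,275),bottle=(145,190,395,445),bay=(180,260,278,380)).items(): print(n,(d[y0:y1,x0:x1]>25).sum())
E
```

```text
t 48.45 p [378.1 414.4 289.4] yaxis [-0.087  0.996  0.   ] z [ 0.002  0.    -1.   ] q [-0.89  0.36 -0.04  1.65  0.02  1.13  0.73] gap 85.5 F [ 0.5 -0.2  0.3]
jar 0
bottle 0
bay 177
```

View pics/cmp25.png

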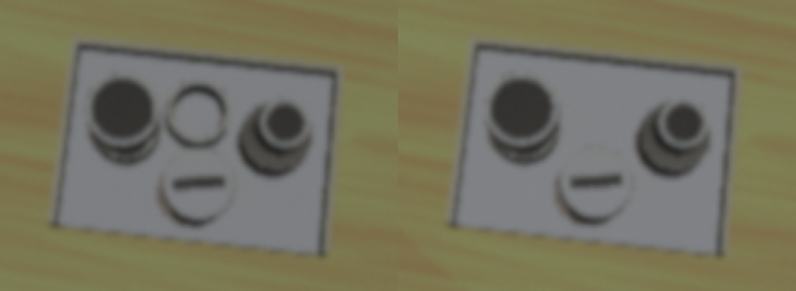

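View pics/side25.png

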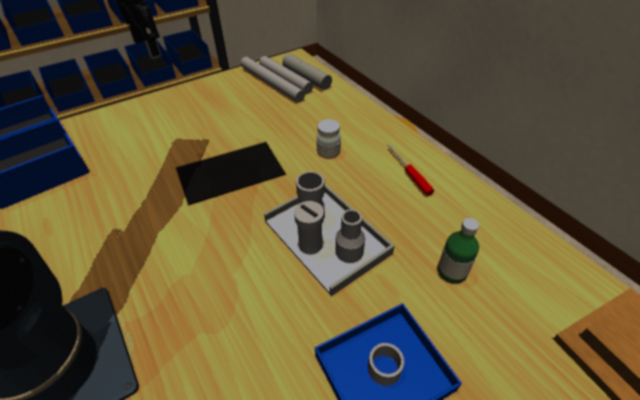

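View pics/top25.png

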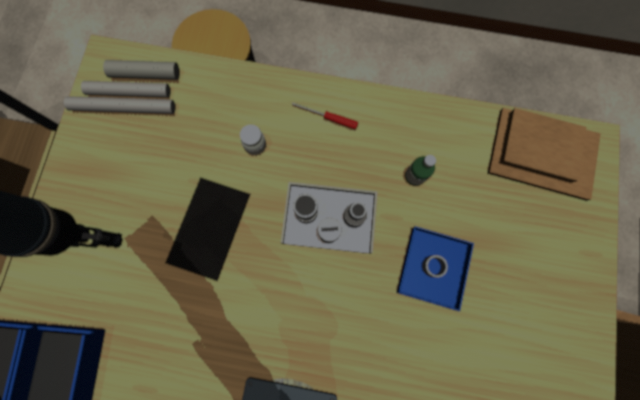

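The top and side views match the start, apart from the collar, which now lies flat in the tray. The jar and bottle areas show no pixel change, so I'm handing in.

```bash
python3 -c "
from rig import hand_in
print(hand_in())"
```

```text
the job is handed in; nothing more can be done
None
```

The job is done and handed in at about 48.5 s of the 141 s allowed. I stood all three tall fittings upright on the mat and set the collar flat near the middle of the blue tray. Then I returned the reducer, the coupling and the access piece to their original spots in the bay.

- **Fitting positions:** in the last wrist picture, all three fittings stand upright within about 1.5 mm of where they stood at the start. The before-and-after top views look the same.
- **Jar and bottle:** the top view shows no pixel change around either one.
- **Arm and forces:** the arm finished clear of everything with the gripper open. The highest wrist force I read at the end of a move was about 14 N, while setting fittings down.
- **Disagreements:** tray centre estimates differed by a few mm between views, which doesn't matter for a collar lying flat inside. The arm overshot sideways by up to about 10 mm at the end of fast moves; I corrected this before each grasp and each placing in the bay. On the mat I left it, because the fittings still stood well inside the edges.

No check failed.

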